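Clamp the filling nipple onto the mould's port

ROBOT

A 6-joint arm with a two-finger parallel gripper is mounted at the origin on the work surface. World frame = base frame: x ahead of the robot, y to its left, z up, the work surface at z = 0. Lengths are in m, angles in rad, forces in N, time in s.
With the tool pointing down it reaches from about 0.425 to 0.95 m from the base axis. Payload 3.5 kg.
Tool frame: the origin (TCP) lies at the very end of the fingers, on their centre line; the grasp point (between the pads) lies 19 mm behind it; z points along the fingers, y is the direction in which the jaws open and shut (so a half turn about z gives the same grasp; the last joint's range is limited). The gripper opens to 85 mm and grips with 20 to 120 N. Pads are 22 mm wide; open, the fingers measure 114 mm over their backs; the gripper's body (76 mm by 85 mm) begins 54 mm behind the grasp point. The pads swing forward as they close: fully open they stand 13 mm farther back than shut.
Start: joints at [1.092, 0.286, 1.577, -0, 1.279, -0.15], TCP at [0.218, 0.639, 0.231] pointing down, gripper open.
Joint ranges: [-2.77, 2.77], [-0.9, 2.22], [0.21, 2.48], [-1.53, 4.67], [0.24, 2.81], [-2.84, 2.84]. Speed limits (rad/s): [2.79, 2.79, 3.14, 3.14, 3.14, 3.14].

INTERFACE

Orientations are given as a unit quaternion [x, y, z, w].
In Python, from plant import ctrl, imaging gives the robot as it stands.
- The arm moves only by the shell command python3 -m creep 'ROWS' [OPENING] [FORCE]. ROWS is JSON, one flat list of numbers, 4 for each row, row after row: the shift along the tool's x, y, z in units of 25 mm (1.0 is 25 mm), then the turn about the tool's z in units of 5 degrees (1.0 is 5 degrees). A call has 1 to 20 rows; each row is the pose to reach, as a shift and turn from the pose commanded when the call began, along the tool's axes at that moment; what a row does not reach only later rows make up. A row lasts 1/12 s, in which the tool goes at most 41.7 mm and 7.16 degrees, less where a joint would pass 70% of its speed; a pose out of reach is approached as far as the arm can. A call with a gripper value outside its range is refused whole. OPENING is the closure in counts, from 0 (fully open) to 255 (shut), set as the call begins (- or left out, the last holds). The fingers move at their own pace and stop on an object; FORCE is the grip in N (left out, the last holds). Time passes only in rows, so rows that repeat a pose let the fingers close. It gives the time, the measured TCP pose, the force and the opening at its end, in the units of the state.
- ctrl.get_state(): the state, without advancing time (a new reading comes with each control period).
- imaging.read_camera(name): name is "side" or "top"; returns the picture (480x640x3 uint8, red, green, blue); there is no depth.
- imaging.camera_info(name): a dict with "intrinsics" (3x3 intrinsics, pixels), "origin" and "attitude" of the camera in the world. Camera axes: x right, y down, z forward; pixel columns grow to the right and rows downward; lengths in m; the calibration is good to about 2 mm. A picture is of the moment at which its call begins. camera_info takes no time and is no camera call.
- ctrl.sign_off(): hands the job in, once; it reports no verdict.
Trained networks look in the newest picture that a camera, given by its name, has taken for a name from the list of things; names that differ only in an ending like _2 or _b are one class to them, and where a whole thing is asked for, a point or a joint stands for the part that bears it (a point fixed in the world has none). Each returns a list of dicts, best first, with "p" (0 to 1); they miss things now and then, are a little off and sometimes report something else, mostly with a low value. They report only what shows in the picture. A call takes as long as a camera call. They do not tell look-alikes from the thing itself.
- imaging.silhouettes(camera, name): "mask" (480x640 bool, what is visible of it) and "uv" ([column, row] in pixels, amid what is visible of it).
The state is a dict: "time": time; "qpos": joint angles; "dq": joint speeds; "joint_efforts": joint torques, N m; "eef_pos": TCP position; "tcp_rot": TCP orientation; "contact_force": force on the tool from outside, world axes, zero at the start; "wrist_torque": the same for the moment, N m; "opening": opening from 0.0 (shut) to 1.0 (fully open).
Only numpy, scipy, OpenCV 4.12 (cv2) and the standard library are available. Lean on these libraries where they do the work, as an engineer would, in place of code of your own. Each camera call takes 0.05 s, during which the arm holds its last target.

TASK

Get the mould ready for grouting: set the loose flanged nipple gently on the port's flange and slide it fully home under the lip of the fixed clamp half, swing the yellow clamp jaw round both flanges until it closes on them, then bring the red lever round so that its hook catches the pin and draws the ring firmly tight. Stop when the lever goes firm instead of forcing it, let go, and leave the other things on the bench where they are.

Things in the scene. Friction and masses are not known exactly. Their poses are not given: they have to be found in the camera images.
- nipple_mid (a point): Centre (31 mm up) of the loose filling nipple: an upright bright steel tube, 42 mm outside, 62 mm tall, 0.25 to 0.4 kg, whose foot is a flange 64 mm across; the flange rim is 5.5 mm thick and cones up to the tube (12.5 mm up). Grip the tube 36 to 45 mm above its foot. Round: its yaw does not matter. z axis up.
- port_seat (a point): Centre of the port's flange face (64 mm across, level, black seal ring), 150 mm above the bench on a film-faced mould. x axis: towards the fixed grey clamp half round the far side of the flange; y axis: towards the hinge. Clamp half: V groove, 84 mm outside, 13 mm above and below the face; its lip overhangs the flange by 4.5 mm with 1.2 mm of play. Home: nipple foot here, within 2 mm.
- clamp_hinge (a point): The clamp's upright hinge pin, 56 mm from the port's centre along port_seat +y, level with the flange face (top of pin 18 mm above it). The jaw turns about it. The nipple cannot come straight down on home: it must land at least 8 mm (12 is safe) towards port_seat -x, then slide 12 mm in +x under the lip until it stops.
- clamp_jaw (a joint): Angle of the yellow half ring about its upright hinge, rad: 0 fully closed, 1.1 to 1.65 at the start; closing is anticlockwise from above. Light to swing (about 1 N); it stops on the seated flanges near 0.02, where some 8 N at its lug is enough, and the lever draws it the rest, to about 0.01 (under 0.015 is drawn up).
- jaw_lug (a point): Point on the jaw's finger lug, a flat upright plate 10 mm thick, 22 mm tall, standing out 40 mm from the jaw (this point is mid-height, 13 mm from its outer end). Jaw closed, it lies 68 mm from port_seat at 205 degrees (anticlockwise from port_seat x); it turns with the jaw about clamp_hinge. Push or pinch it from above; the point's axes are the jaw's (port_seat's when closed).
- lever_pivot (a point): Upright pivot of the red hook lever, at 14 mm along port_seat x and -80 mm along its y, level with the flange face. The lever turns about it, clockwise from above to close.
- lever_grip (a point): Near the middle of the lever's black round grip (16 mm thick, 55 mm long, lying level), 100 mm from lever_pivot; 50 mm of air below. Open, the lever points at 320 degrees in port_seat's frame (anticlockwise from its x), and turns clockwise by the lever angle.
- clamp_lever (a joint): Angle of the red hook lever, rad: 0 open, grows clockwise from above as it closes, stop at 1.8. Free at 1 N; once the hook rides on the pin the push at the grip climbs some 0.4 N per mm, then faster. A moving push of about 10 N is firm and right, under 6 N slack, over 16 N forced. Felt only in motion: at rest friction holds the lever. It goes firm anywhere from 0.7 to 1.6, by the pin's setting.
- keeper: The upright dark pin, 8 mm thick, held in the fork at the jaw's free end, which the lever's hook (red, 11 mm thick, reaching 38 mm from lever_pivot) catches. It is clamped in a slot, up to 2.5 mm either way, set differently every time; it is not to be adjusted. Origin: middle of the pin.
- mould: The mould, fixed to the bench: dark film-faced plywood box 300 x 160 x 100 mm turned 0.35 rad against this frame, with the port, the fixed clamp half and the lever on top. Origin on the bench under the port's centre; axes as port_seat.
- nipple: The nipple again; its origin is the centre of its foot.
- offcut: Bystander: flat piece of film-faced plywood, 90 x 70 x 18 mm; origin under its centre.
- can: Bystander: upright closed can with a red band, 65 mm across, 190 mm tall; origin under its centre.
- screwdriver: Bystander: screwdriver with a green handle lying on the bench, 200 mm long; origin under its middle.
There are look-alikes about, which are no part of the job. What is meant by the nipple is not orange, and is the smaller of those in its own colour.

How it is judged:
On the way, in this order (a step that is already met when the one before it is completed fails the run):
1. the nipple stands flat on the port's flange, slid under the lips of the fixed clamp half (within 4.5 mm of home) (horizontal distance between nipple_mid and port_seat below 0.0045 m and z of nipple_mid in the frame of port_seat between 0.029 and 0.0335 m), for 0.1 s.
2. the jaw is swung round both flanges (less than 0.07 rad open) (value of joint clamp_jaw below 0.07 rad), for 0.1 s.
At the end, for the whole second after the job is handed in: The nipple stands on the port within 2 mm of home, flat and upright; the jaw is drawn up to under 0.015 rad; the lever is past 0.45 rad with its hook pulling on the pin by more than 12 N, at rest, nothing touched by the robot (horizontal distance between nipple_mid and port_seat below 0.002 m and z of nipple_mid in the frame of port_seat between 0.0295 and 0.0325 m and angle between nipple_mid's own z axis and vertical below 0.04 rad and value of joint clamp_jaw below 0.015 rad and value of joint clamp_lever above 0.45 rad and contact force between anything else and keeper above 12 N and velocity of joint clamp_lever below 0.05 rad/s).
It fails at once if the hook pulls on the pin with more than 130 N (lever forced) (contact force between anything else and keeper above 130 N).
It fails at once if the robot, holding the nipple, presses it against the port or the clamp with more than 70 N (contact force between the fingers and nipple above 1 N and contact force between nipple and mould above 70 N).
It fails at once if another thing on the bench is moved more than 20 mm (distance of any of offcut, can, screwdriver from where it was at the start of the episode above 0.02 m).
It also fails if it takes over 72 s, if anything falls off the work surface, if the arm or the gripper's body presses on something with over 40 N, if the wrist force passes 120 N, or if a joint passes its speed limit or range.

## Working session

There is one attempt and no reset: what is moved stays moved. The work goes in short steps, Python scripts to look and compute and a shell command to move; the robot and the scene stay as the last step left them, time stands still between calls to the robot, and variables do not carry over. Pictures are saved under pics/ and viewed, and the job is handed in when it is done.

```bash
ls; mkdir -p pics; python3 - <<'E'
from plant import ctrl, imaging
import cv2
s=ctrl.get_state()
print({k:s[k] for k in('time','eef_pos','tcp_rot','contact_force','opening')})
for n in('side','top'):
    im=imaging.read_camera(n); cv2.imwrite(f'pics/{n}0.png',im[:,:,::-1]); i=imaging.camera_info(n); print(n,i)
for c in('side','top'):
    for n in('nipple','mould','keeper','clamp_jaw','clamp_lever','offcut','can','screwdriver'):
        for d in imaging.silhouettes(c,n): print(c,n,d['p'],d['uv'],d['mask'].sum())
print(ctrl.get_state()['time'])
E
```

```text
pics
{'time': 0.0, 'eef_pos': array([0.21762442, 0.63825141, 0.22991391]), 'tcp_rot': array([ 1.63636661e-01,  9.86519956e-01, -1.13865805e-03, -3.51459121e-04]), 'contact_force': array([-0.43987773, -0.2563848 ,  0.30022339]), 'opening': 0.998384948661818}
side {'intrinsics': array([[481.8762391 ,   0.        , 320.44078999],
       [  0.        , 481.8762391 , 238.98890173],
       [  0.        ,   0.        ,   1.        ]]), 'origin': array([ 0.04746537, -0.87078586,  0.88821986]), 'attitude': array([ 0.87155618, -0.23710818,  0.10507734, -0.41608688])}
top {'intrinsics': array([[610.12830829,   0.        , 313.67738548],
       [  0.        , 610.12830829, 233.52834484],
       [  0.        ,   0.        ,   1.        ]]), 'origin': array([ 0.40666735, -0.05895382,  1.71684822]), 'attitude': array([-0.70220109,  0.71111927, -0.02062367,  0.02824331])}
side nipple 0.95 [306.1, 386.3] 1728
side nipple 0.91 [384.9, 394.8] 995
side nipple 0.8 [353.5, 353.5] 777
side mould 0.92 [340.8, 246.7] 8784
side mould 0.71 [310.4, 160.4] 1171
side clamp_jaw 0.92 [321.4, 195.7] 616
side clamp_lever 0.65 [341.9, 246.4] 390
side offcut 0.97 [249.9, 205.5] 475
side can 0.62 [311.0, 159.0] 1180
side screwdriver 0.74 [427.0, 328.9] 514
side screwdriver 0.48 [322.1, 195.3] 651
top nipple 0.9 [411.9, 265.6] 405
top nipple 0.89 [458.7, 264.6] 420
top nipple 0.76 [426.7, 314.2] 761
top mould 0.84 [311.8, 209.2] 7928
top keeper 0.35 [312.7, 212.1] 7890
top clamp_jaw 0.83 [270.0, 205.8] 485
top clamp_jaw 0.71 [354.8, 230.9] 295
top clamp_lever 0.71 [351.6, 230.6] 346
top clamp_lever 0.38 [310.2, 211.6] 8099
top offcut 0.65 [182.3, 254.7] 888
top offcut 0.59 [425.7, 195.4] 369
top can 0.93 [167.8, 171.6] 879
top can 0.59 [313.0, 211.6] 8086
top screwdriver 0.58 [422.3, 196.0] 358
top screwdriver 0.21 [310.5, 210.1] 7641
0.9
```

View pics/side0.png

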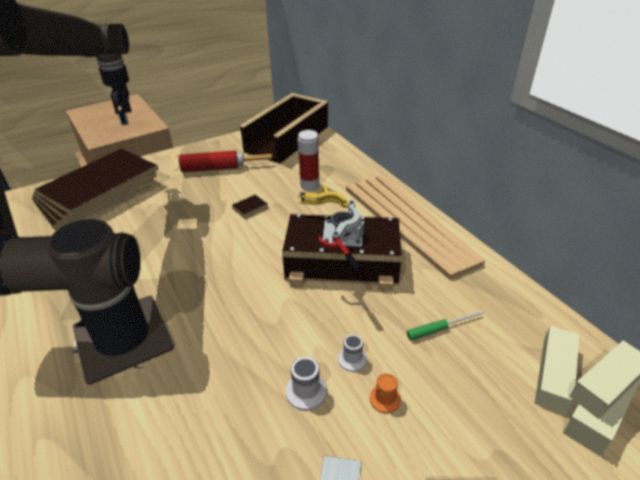

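View pics/top0.png

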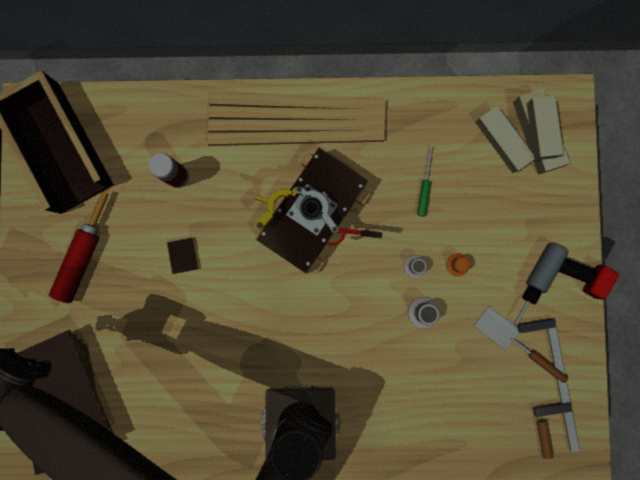

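```bash
python3 - <<'E'
import cv2
a=cv2.imread('pics/side0.png'); b=cv2.imread('pics/top0.png')
cv2.imwrite('pics/c1.png',cv2.resize(a[325:455,250:430],None,fx=4,fy=4,interpolation=cv2.INTER_CUBIC))
cv2.imwrite('pics/c2.png',cv2.resize(a[160:310,250:430],None,fx=4,fy=4,interpolation=cv2.INTER_CUBIC))
cv2.imwrite('pics/c3.png',cv2.resize(b[140:290,240:390],None,fx=4,fy=4,interpolation=cv2.INTER_CUBIC))
E
```

```text
(no output)
```

View pics/c1.png

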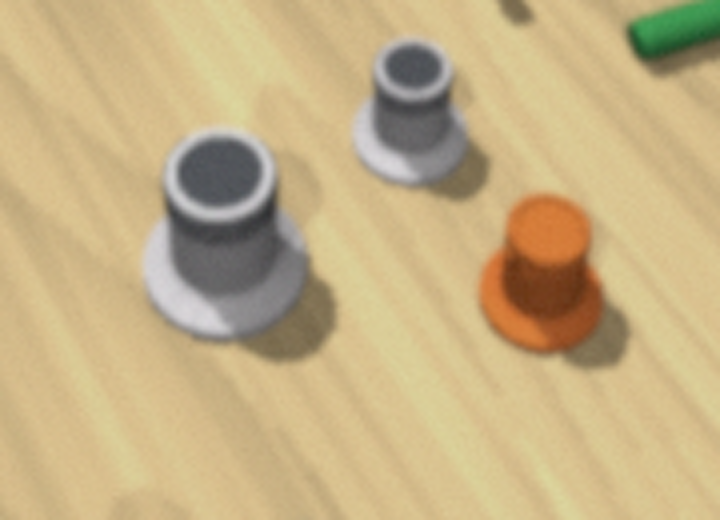

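View pics/c2.png

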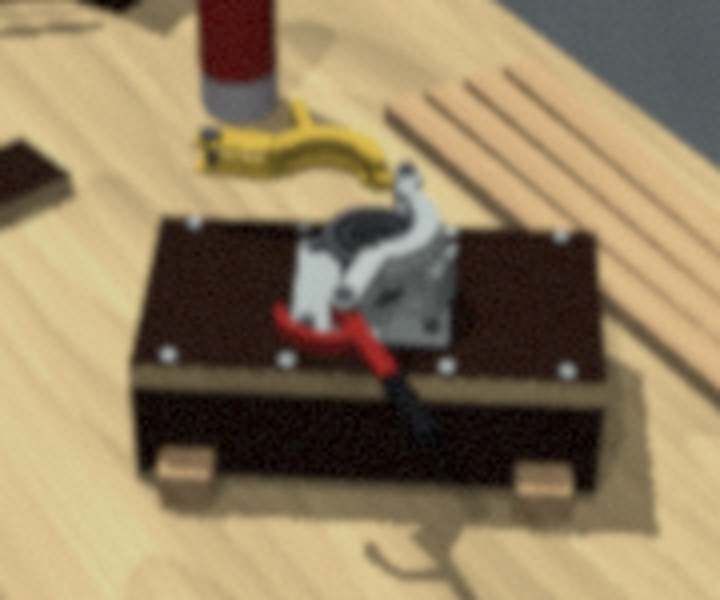

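View pics/c3.png

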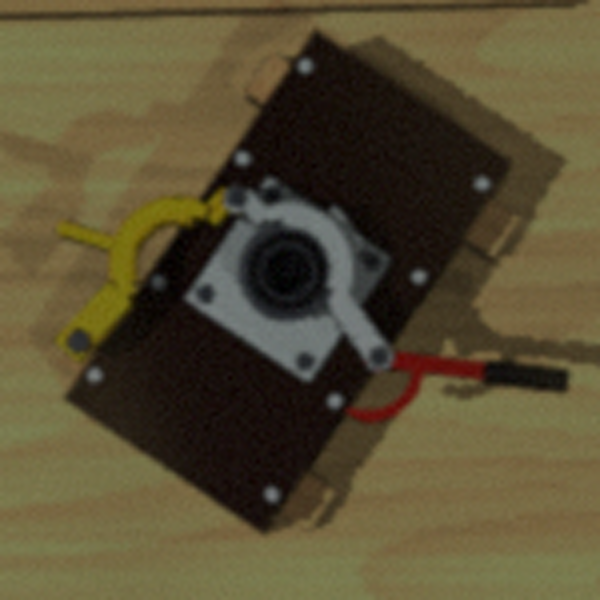

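The candidates for the nipple are the small steel one (side 353,353; top 416,266), the big steel one (side 306,386; top 426,314) and the orange one (side 385,395; top 459,265). I choose the small steel one, and the crop confirms it is the smaller of the two steel ones. The port is at top (312,207), the hinge at about (299,189) and the lever pivot at about (334,229).

```bash
cat > h.py <<'E'
import numpy as np
from plant import ctrl, imaging
from scipy.spatial.transform import Rotation as R
from scipy.optimize import least_squares
CI={n:imaging.camera_info(n) for n in('side','top')}
def ray(c,uv):
    i=CI[c];K=np.array(i['intrinsics']);d=np.linalg.solve(K,[uv[0],uv[1],1]);return np.array(i['origin']),R.from_quat(i['attitude']).apply(d)
def atz(c,uv,z):
    o,d=ray(c,uv);return o+d*(z-o[2])/d[2]
def proj(c,p):
    i=CI[c];q=R.from_quat(i['attitude']).inv().apply(np.asarray(p)-i['origin']);q=np.atleast_2d(q);u=q@np.array(i['intrinsics']).T;return (u[:,:2]/u[:,2:]).squeeze()
def tri(a,b):
    return least_squares(lambda p:np.r_[proj('side',p)-a,proj('top',p)-b],[.5,0,.15]).x
def tool():
    s=ctrl.get_state();return np.array(s['eef_pos']),R.from_quat(s['tcp_rot'])
E
python3 - <<'E'
from h import *
import cv2
for n,a,b in [('hinge',(351.75,202),(299.3,189.3)),('lever',(336.3,234),(334.5,229.3)),('port',(343,218),(311.8,207)),('nip top',(353.2,341.8),(418,267))]:
    p=tri(a,b);print(n,p.round(4),(proj('side',p)-a).round(1),(proj('top',p)-b).round(1))
def fit(D):
    P=least_squares(lambda v:np.r_[[(proj(c,np.array([v[0]+q[0]*np.cos(v[2])-q[1]*np.sin(v[2]),v[1]+q[0]*np.sin(v[2])+q[1]*np.cos(v[2]),.15+q[2]]))-uv) for c,q,uv in D]].ravel(),[.6,-.05,-.6]);return P
H=(0,.056,.018)
D=[('side',H,(351.75,202)),('top',H,(299.3,189.3)),('top',(14e-3,-.08,.018),(334.5,229.3)),('side',(14e-3,-.08,.018),(336.3,234))]
P=fit(D);print(P.x.round(4),P.fun.round(2))
x,y,t=P.x
a=cv2.imread('pics/side0.png');b=cv2.imread('pics/top0.png')
for c,im,o in(('side',a,(290,170)),('top',b,(240,150))):
    o=np.array(o);cr=cv2.resize(im[o[1]:o[1]+100,o[0]:o[0]+120],None,fx=6,fy=6,interpolation=cv2.INTER_CUBIC)
    W=lambda q:np.array([x+q[0]*np.cos(t)-q[1]*np.sin(t),y+q[0]*np.sin(t)+q[1]*np.cos(t),.15+q[2]])
    for r,z in((.032,0),(.042,.013)):
        pts=np.array([proj(c,W((r*np.cos(k),r*np.sin(k),z))) for k in np.linspace(0,2*np.pi,60)])
        cv2.polylines(cr,[((pts-o+.5)*6).astype(int)],True,(0,255,0),1)
    for q in(H,(.014,-.08,.018),(.014+.1*np.cos(np.radians(320)),-.08+.1*np.sin(np.radians(320)),0)):
        cv2.circle(cr,tuple(((proj(c,W(q))-o+.5)*6).astype(int)),4,(255,0,255),1)
    cv2.imwrite(f'pics/f_{c}.png',cr)
E
```

```text
hinge [ 0.6288 -0.0078  0.1659] [-0.3  0. ] [ 0.1 -0.2]
lever [ 0.526  -0.0969  0.162 ] [-0.6  0.1] [ 0.3 -0.5]
port [ 0.5837 -0.0386  0.1509] [ 0.1 -0. ] [-0.   0.1]
nip top [ 0.4295 -0.3244  0.0603] [-0.8  0.1] [ 0.5 -0.9]
[ 0.5821 -0.041  -0.957 ] [-0.33 -0.36  0.49 -0.01  0.98 -0.28 -0.63 -1.38]
```

View pics/f_side.png

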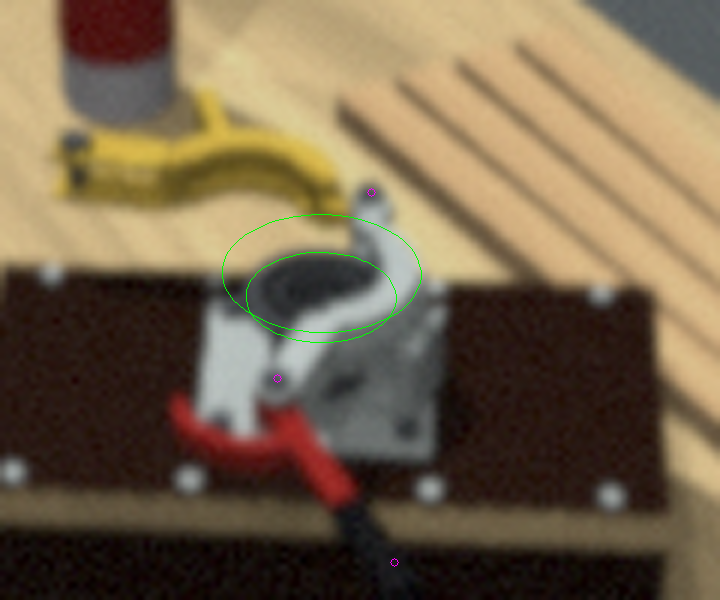

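View pics/f_top.png

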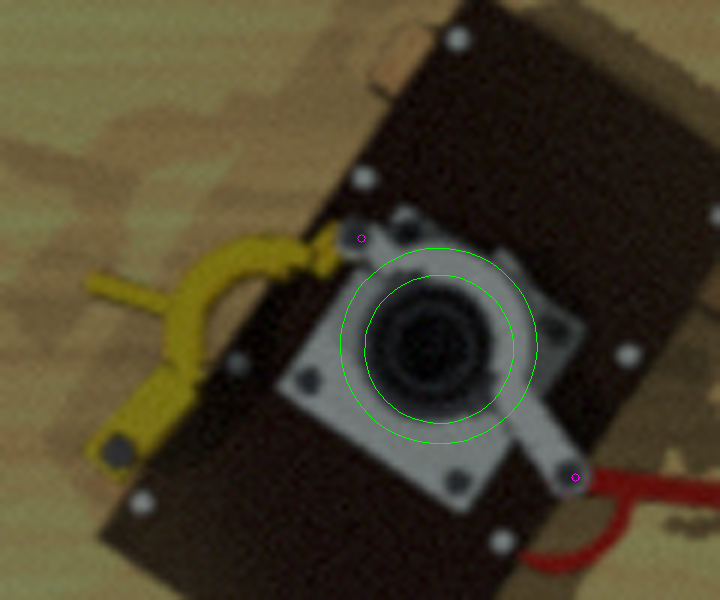

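```bash
python3 - <<'E'
from h import *
import cv2
ang=np.linspace(0,2*np.pi,60)
def hull(c,x,y):
    P=np.array([[x+r*np.cos(k),y+r*np.sin(k),z] for r,z in((.032,0),(.032,.0055),(.021,.0125),(.021,.062)) for k in ang])
    return cv2.convexHull(proj(c,P).astype(np.float32))
def cen(c,x,y):
    m=cv2.moments(hull(c,x,y));return np.array([m['m10'],m['m01']])/m['m00'],m['m00']
T={}
for c,t in(('side',(353,352)),('top',(415,266))):
    imaging.read_camera(c)
    for d in imaging.silhouettes(c,'nipple'):
        m=d['mask'];cc=np.argwhere(m).mean(0)[::-1]
        if np.hypot(*(cc-t))<14: T[c]=cc;A=m.sum();print(c,d['p'],cc,A)
for cs in(['side'],['top'],['side','top']):
    r=least_squares(lambda v:np.r_[[cen(c,*v)[0]-T[c] for c in cs]].ravel(),[.43,-.32]);print(cs,r.x.round(4),r.fun.round(2),[cen(c,*r.x)[1] for c in cs])
x,y=r.x
for c,o in(('side',(310,310)),('top',(380,230))):
    o=np.array(o);im=cv2.imread(f'pics/{c}0.png');cr=cv2.resize(im[o[1]:o[1]+75,o[0]:o[0]+80],None,fx=8,fy=8,interpolation=cv2.INTER_CUBIC)
    for r_,z in((.032,.003),(.021,.062)):
        p=np.array([proj(c,(x+r_*np.cos(k),y+r_*np.sin(k),z)) for k in ang]);cv2.polylines(cr,[((p-o+.5)*8).astype(int)],True,(0,255,0),1)
    cv2.imwrite(f'pics/n_{c}.png',cr)
# port
for uv in((311.5,206.5),(311.8,207)): print('port top',atz('top',uv,.15).round(4))
print(ctrl.get_state()['time'])
E
```

```text
side 0.74 [352.36024096 352.99759036] 830
top 0.67 [414.59213759 265.93366093] 407
['side'] [ 0.431  -0.3238] [0. 0.] [836.8057091305964]
['top'] [ 0.4308 -0.3226] [ 0. -0.] [417.58302781218663]
['side', 'top'] [ 0.4309 -0.3232] [-0.2  -0.17  0.21 -0.03] [836.2290743612684, 417.5997028821148]
port top [ 0.5853 -0.038   0.15  ]
port top [ 0.584  -0.0387  0.15  ]
1.1
```

```bash
cd pics; python3 -c "
import cv2,numpy as np
cv2.imwrite('n_both.png',cv2.resize(np.hstack([cv2.imread('n_side.png'),cv2.imread('n_top.png')]),(800,375)))"
```

```text
(no output)
```

View pics/n_both.png

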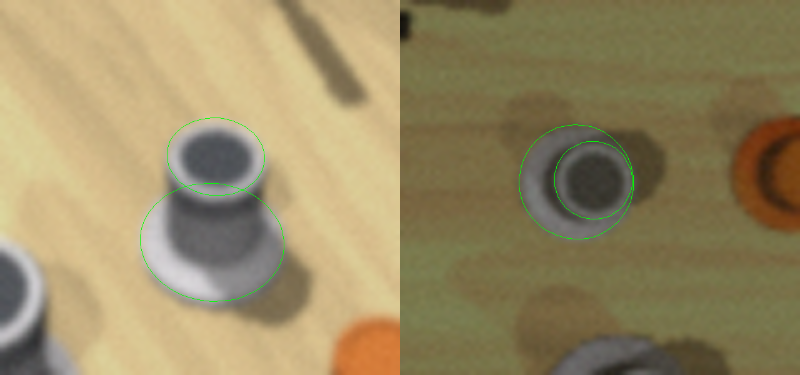

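```bash
cat >> h.py <<'E'
PORT=np.array([.5838,-.0392,.15]);YAW=-.957
def L(x,y,z=0): # port local -> world
    c,s=np.cos(YAW),np.sin(YAW);return PORT+[x*c-y*s,x*s+y*c,z]
def rows(p,yax=None):
    """units of shift to world TCP p; yax = world angle (deg) wanted for closing axis"""
    e,r=tool();d=r.inv().apply(np.asarray(p)-e)/.025
    y=r.apply([0,1,0]);a=np.degrees(np.arctan2(y[1],y[0]));t=0
    if yax is not None: t=-((yax-a+90)%180-90)/5
    print('to',np.round(p,4),'rows',d.round(2),'turn',round(t,2),'| yax now',round(a,1),'q6',ctrl.get_state()['qpos'][5].round(2))
E
python3 - <<'E'
from h import *
e,r=tool();print(r.as_matrix().round(3))
rows([.55,.25,.30]); rows([.431,-.3235,.30])
for a in(35,125): rows([.431,-.3235,.30],a)
print(np.degrees(YAW))
E
```

```text
[[-0.946  0.323 -0.   ]
 [ 0.323  0.946 -0.   ]
 [ 0.    -0.    -1.   ]]
to [0.55 0.25 0.3 ] rows [-17.59 -10.43  -2.75] turn 0 | yax now 71.2 q6 -0.15
to [ 0.431  -0.3235  0.3   ] rows [-20.5  -33.68  -2.75] turn 0 | yax now 71.2 q6 -0.15
to [ 0.431  -0.3235  0.3   ] rows [-20.5  -33.68  -2.75] turn 7.23 | yax now 71.2 q6 -0.15
to [ 0.431  -0.3235  0.3   ] rows [-20.5  -33.68  -2.75] turn -10.77 | yax now 71.2 q6 -0.15
-54.832060994019784
```

```bash
python3 -m creep '[-3,-1.5,-2.75,0, -17.6,-10.4,-2.75,3, -17.6,-10.4,-2.75,6, -17.6,-10.4,-2.75,7.2, -17.6,-10.4,-2.75,7.2, -17.6,-10.4,-2.75,7.2, -17.6,-10.4,-2.75,7.2, -17.6,-10.4,-2.75,7.2, -17.6,-10.4,-2.75,7.2, -17.6,-10.4,-2.75,7.2, -17.6,-10.4,-2.75,7.2, -17.6,-10.4,-2.75,7.2, -20.5,-33.7,-2.75,7.2, -20.5,-33.7,-2.75,7.2, -20.5,-33.7,-2.75,7.2, -20.5,-33.7,-2.75,7.2, -20.5,-33.7,-2.75,7.2, -20.5,-33.7,-2.75,7.2, -20.5,-33.7,-2.75,7.2, -20.5,-33.7,-2.75,7.2]' 0 30; python3 -c "
from h import *
rows([.431,-.3235,.12],35);print(ctrl.get_state()['eef_pos'])"
```

```text
time: 2.77
eef_pos: [0.4769, -0.0622, 0.2996]
tcp_rot: [0.46, 0.888, 0.0, 0.001]
contact_force: [0.6, -0.7, 0.3]
opening: 0.998
to [ 0.431  -0.3235  0.12  ] rows [-7.48 -7.53  7.19] turn 0.04 | yax now 35.2 q6 -0.95
[ 0.476905   -0.06216874  0.2995895 ]
```

```bash
python3 -m creep '[-7.5,-7.5,3,0, -7.5,-7.5,5,0, -7.5,-7.5,5,0, -7.5,-7.5,5,0, -7.5,-7.5,5,0, -7.5,-7.5,5,0, -7.5,-7.5,5,0, -7.5,-7.5,5,0, -7.5,-7.5,6.5,0, -7.5,-7.5,7.2,0, -7.5,-7.5,7.2,0, -7.5,-7.5,7.2,0]'; python3 - <<'E'
from h import *
import cv2
rows([.431,-.3235,.020],35)
for c in('side','top'):
    im=imaging.read_camera(c);cv2.imwrite(f'pics/g_{c}.png',im[:,:,::-1])
a=cv2.imread('pics/g_side.png')[270:420,270:430];b=cv2.imread('pics/g_top.png')[200:350,340:500]
cv2.imwrite('pics/g.png',cv2.resize(np.hstack([a,b]),(800,375),interpolation=cv2.INTER_CUBIC))
E
```

```text
time: 3.77
eef_pos: [0.432, -0.321, 0.1186]
tcp_rot: [0.46, 0.888, 0.0, -0.001]
contact_force: [-0.1, -0.3, 1.6]
opening: 1.001
to [ 0.431  -0.3235  0.02  ] rows [-0.07 -0.09  3.94] turn 0.03 | yax now 35.2 q6 -1.44
```

View pics/g.png

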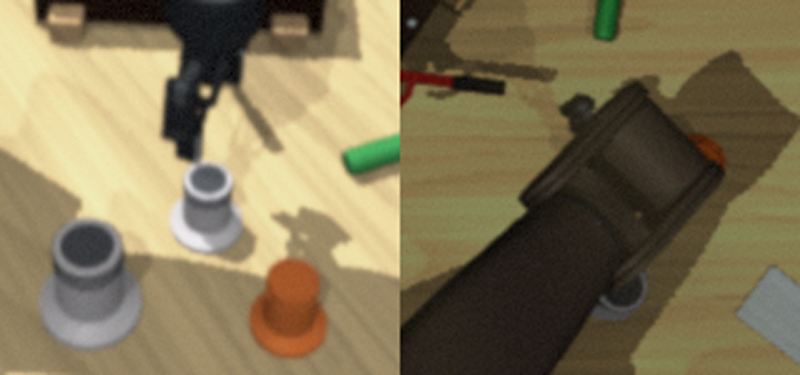

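```bash
python3 -m creep '[-0.05,-0.05,1,0, -0.05,-0.05,2,0, -0.05,-0.05,3,0, -0.05,-0.05,3.6,0, -0.05,-0.05,3.9,0, -0.05,-0.05,3.9,0, -0.05,-0.05,3.9,0]'; python3 -m creep '[0,0,0,0, 0,0,0,0, 0,0,0,0, 0,0,0,0, 0,0,0,0, 0,0,0,0, 0,0,0,0, 0,0,0,0]' 255 30; python3 - <<'E'
from h import *
import cv2
rows([.431,-.3235,.020],35)
im=imaging.read_camera('side')[:,:,::-1];cv2.imwrite('pics/g2.png',cv2.resize(im[270:420,270:430],(800,600),interpolation=cv2.INTER_CUBIC))
E
```

```text
time: 4.45
eef_pos: [0.4331, -0.3243, 0.0233]
tcp_rot: [0.46, 0.888, -0.0, 0.001]
contact_force: [-0.3, -0.3, -0.4]
opening: 0.998
time: 5.12
eef_pos: [0.4322, -0.3249, 0.0233]
tcp_rot: [0.46, 0.888, -0.001, 0.001]
contact_force: [-3.7, -1.3, 5.6]
opening: 0.483
to [ 0.431  -0.3235  0.02  ] rows [ 0.07 -0.01  0.13] turn 0.04 | yax now 35.2 q6 -1.44
```

View pics/g2.png

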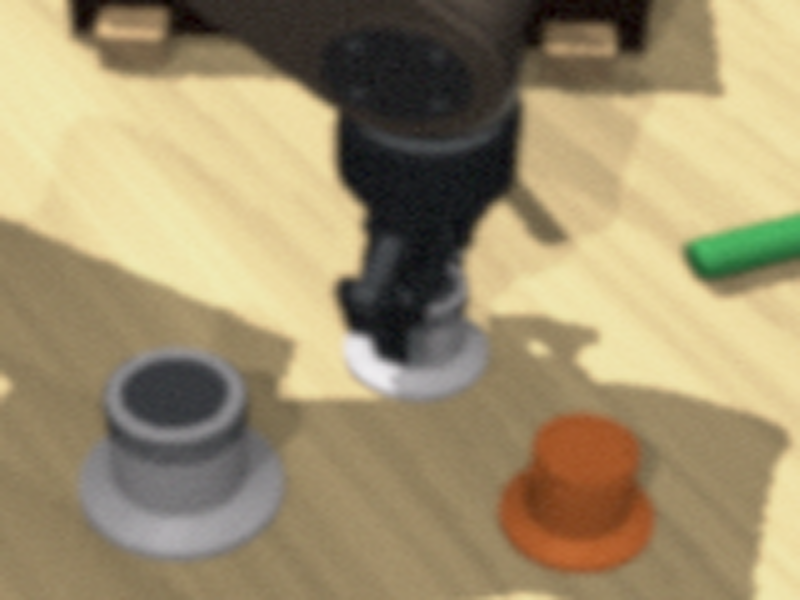

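```bash
python3 -m creep '[0,0,-0.5,0, 0,0,-2,0, 0,0,-4,0, 0,0,-6,0, 0,0,-8,0, 0,0,-9,0, 0,0,-9,0]' - 40; python3 -c "
from h import *
rows(L(-.013,0,.0233+.05),35.17)"
```

```text
time: 5.75
eef_pos: [0.4345, -0.3254, 0.2559]
tcp_rot: [0.46, 0.888, -0.002, 0.007]
contact_force: [0.4, -1.7, -1.1]
opening: 0.479
to [ 0.5763 -0.0286  0.2233] rows [ 6.46 11.47  1.24] turn 0.0 | yax now 35.2 q6 -1.44
```

```bash
python3 -m creep '[1,2,0,0, 6.45,11.45,0,0, 6.45,11.45,0,0, 6.45,11.45,0,0, 6.45,11.45,0,0, 6.45,11.45,0,0, 6.45,11.45,0,0, 6.45,11.45,0,0, 6.45,11.45,0,0, 6.45,11.45,0.5,0, 6.45,11.45,1.2,0, 6.45,11.45,1.2,0, 6.45,11.45,1.2,0, 6.45,11.45,1.2,0]'; python3 - <<'E'
from h import *
import cv2
rows(L(-.013,0,.0233+.02),35.17)
print(ctrl.get_state()['contact_force'])
e,_=tool()
foot=e-[0,0,.0233]
for c,o in(('side',(270,140)),('top',(240,130))):
    im=imaging.read_camera(c)[:,:,::-1].copy();o=np.array(o)
    cr=cv2.resize(im[o[1]:o[1]+150,o[0]:o[0]+150],None,fx=4,fy=4,interpolation=cv2.INTER_CUBIC)
    for r_,z in((.032,.003),(.021,.062)):
        p=np.array([proj(c,foot+np.array([r_*np.cos(k),r_*np.sin(k),z])) for k in np.linspace(0,6.283,60)]);cv2.polylines(cr,[((p-o+.5)*4).astype(int)],True,(0,255,0),1)
    cv2.imwrite(f'pics/p_{c}.png',cr)
E
```

```text
time: 6.92
eef_pos: [0.5727, -0.0276, 0.2161]
tcp_rot: [0.461, 0.887, -0.0, -0.001]
contact_force: [-0.8, -0.0, -4.3]
opening: 0.483
to [ 0.5763 -0.0286  0.1933] rows [-0.12  0.1   0.91] turn -0.02 | yax now 35.1 q6 -0.84
[-0.76542125 -0.01206654 -4.25148257]
```

View pics/p_side.png

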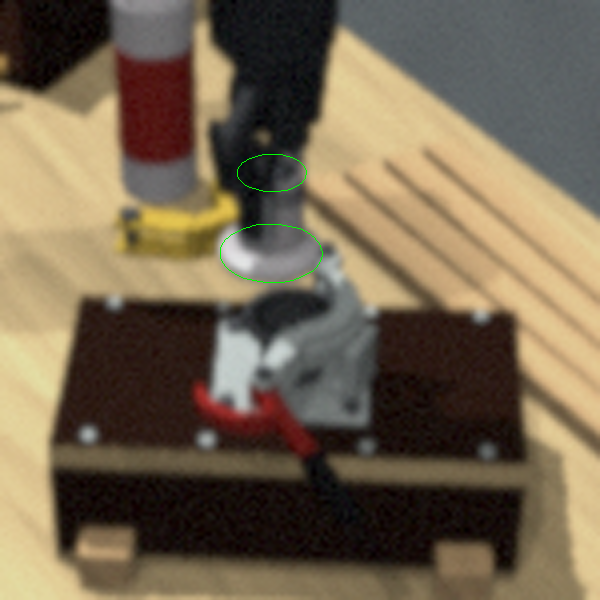

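View pics/p_top.png

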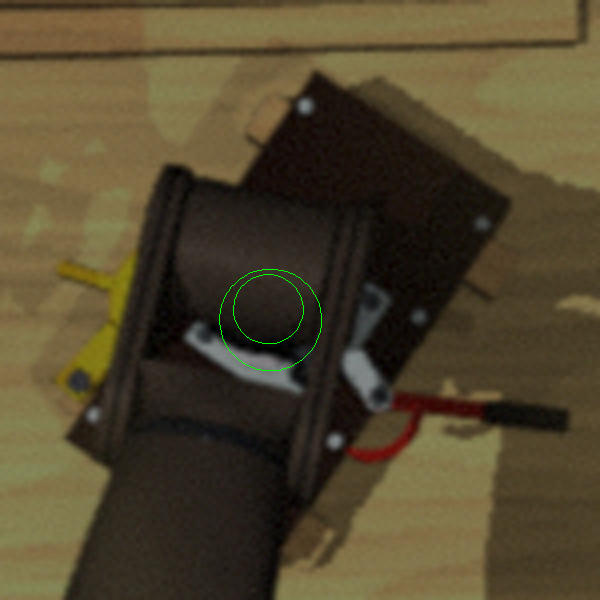

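```bash
python3 -c "
from h import *
rows(L(-.013,0,.0233+.01),35.17)"; python3 -m creep '[0,0,0.3,0, 0,0,0.7,0, 0,0,1,0, 0,0,1.1,0, 0,0,1.1,0, 0,0,1.1,0]';  python3 -c "
from h import *
rows(L(-.013,0,.0233+.0),35.17);print(ctrl.get_state()['eef_pos'])"
```

```text
to [ 0.5763 -0.0286  0.1833] rows [-0.09  0.07  1.37] turn -0.02 | yax now 35.1 q6 -0.84
time: 7.52
eef_pos: [0.573, -0.0267, 0.1887]
tcp_rot: [0.46, 0.888, -0.0, -0.0]
contact_force: [0.5, 0.4, -3.6]
opening: 0.481
to [ 0.5763 -0.0286  0.1733] rows [-0.14  0.06  0.61] turn -0.0 | yax now 35.2 q6 -0.84
[ 0.5730383  -0.02671356  0.18867548]
```

```bash
python3 -m creep '[-0.05,0.03,0.1,0, -0.1,0.06,0.25,0, -0.1,0.06,0.4,0, -0.1,0.06,0.48,0, -0.1,0.06,0.5,0, -0.1,0.06,0.5,0]'; python3 -m creep '[0,0,0.02,0, 0,0,0.04,0, 0,0,0.06,0]'; python3 -m creep '[0,0,0.02,0, 0,0,0.04,0, 0,0,0.06,0]'
```

```text
time: 8.02
eef_pos: [0.5757, -0.0279, 0.1762]
tcp_rot: [0.46, 0.888, -0.0, -0.0]
contact_force: [0.4, -0.2, -4.4]
opening: 0.482
time: 8.27
eef_pos: [0.576, -0.028, 0.1754]
tcp_rot: [0.46, 0.888, 0.0, 0.0]
contact_force: [0.4, -0.3, -4.3]
opening: 0.483
time: 8.52
eef_pos: [0.5759, -0.028, 0.1737]
tcp_rot: [0.46, 0.888, 0.0, 0.0]
contact_force: [-0.0, 1.0, -2.5]
opening: 0.476
```

```bash
python3 -m creep '[0,0,0.02,0, 0,0,0.04,0, 0,0,0.04,0]';python3 -m creep '[0,0,0.02,0, 0,0,0.02,0]'
```

```text
time: 8.77
eef_pos: [0.5759, -0.0279, 0.1734]
tcp_rot: [0.46, 0.888, -0.0, -0.0]
contact_force: [-1.6, 0.9, 2.1]
opening: 0.483
time: 8.93
eef_pos: [0.5759, -0.0279, 0.1734]
tcp_rot: [0.46, 0.888, -0.0, -0.0]
contact_force: [-4.2, 1.4, 5.0]
opening: 0.485
```

```bash
python3 -m creep '[-0.06,0,-0.02,0, -0.12,0,-0.02,0, -0.18,0,-0.02,0, -0.24,0,-0.02,0, -0.3,0,-0.02,0]'; python3 -m creep '[-0.03,0,0,0, -0.06,0,0,0, -0.09,0,0,0, -0.12,0,0,0]'
```

```text
time: 9.35
eef_pos: [0.5806, -0.0329, 0.1735]
tcp_rot: [0.461, 0.888, 0.001, -0.0]
contact_force: [-3.7, 5.7, 4.1]
opening: 0.48
time: 9.68
eef_pos: [0.5816, -0.0343, 0.1737]
tcp_rot: [0.461, 0.888, 0.002, -0.002]
contact_force: [-6.4, 8.6, 7.5]
opening: 0.478
```

```bash
python3 -c "
from h import *
rows(L(0,0,.0233),35.17)"
```

```text
to [ 0.5838 -0.0392  0.1733] rows [-0.21 -0.04  0.01] turn -0.0 | yax now 35.1 q6 -0.85
```

```bash
python3 -m creep '[0,0,-0.03,0, 0,0,-0.03,0]'; python3 -m creep '[-0.03,0,0,0, -0.06,0,0,0, -0.09,0,0,0]'; python3 -m creep '[-0.03,0,0,0, -0.06,0,0,0, -0.09,0,0,0]'
```

```text
time: 9.85
eef_pos: [0.5816, -0.035, 0.1736]
tcp_rot: [0.46, 0.888, 0.001, -0.001]
contact_force: [-4.6, 5.0, 4.0]
opening: 0.483
time: 10.1
eef_pos: [0.5819, -0.0355, 0.1738]
tcp_rot: [0.46, 0.888, 0.002, -0.004]
contact_force: [-7.9, 9.7, 6.5]
opening: 0.477
time: 10.35
eef_pos: [0.5822, -0.036, 0.1739]
tcp_rot: [0.46, 0.888, 0.002, -0.006]
contact_force: [-11.4, 13.2, 9.9]
opening: 0.485
```

```bash
python3 - <<'E'
from h import *
import cv2
e,_=tool()
for c,o in(('side',(300,150)),('top',(260,150))):
    im=imaging.read_camera(c)[:,:,::-1].copy();o=np.array(o)
    cr=cv2.resize(im[o[1]:o[1]+100,o[0]:o[0]+100],None,fx=6,fy=6,interpolation=cv2.INTER_CUBIC)
    cv2.imwrite(f'pics/s_{c}.png',cr)
E
```

```text
(no output)
```

View pics/s_side.png

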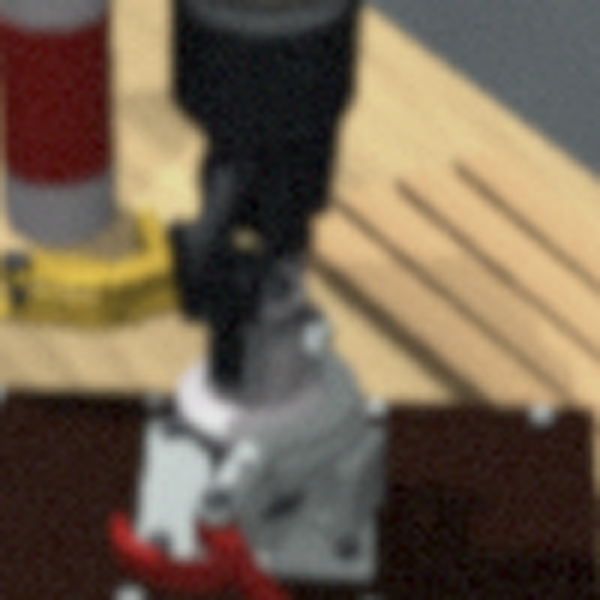

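View pics/s_top.png

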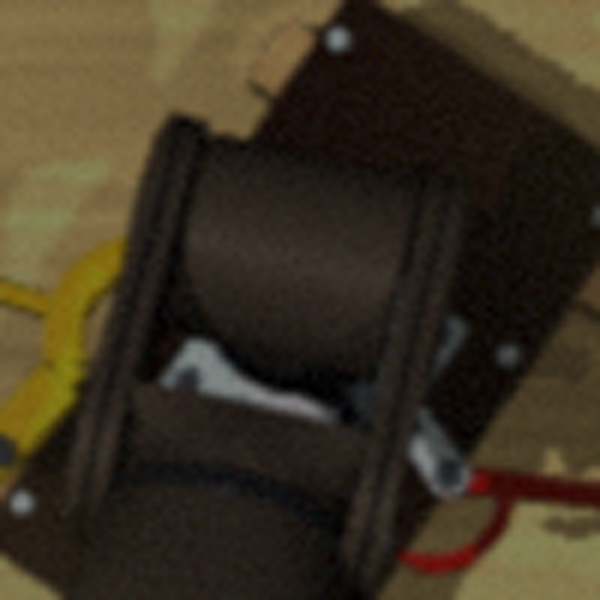

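```bash
python3 - <<'E'
from h import *
import cv2
o=np.array((300,150));im=cv2.imread('pics/s_side.png')
out=[]
for lx in(0,-.004,-.008):
    cr=im.copy()
    for r_,z in((.032,.0055),(.032,0),(.021,.062)):
        p=np.array([proj('side',L(lx+r_*np.cos(k),r_*np.sin(k),z)) for k in np.linspace(0,6.283,80)]);cv2.polylines(cr,[((p-o+.5)*6).astype(int)],True,(0,255,0),1)
        print(lx,z,'left',p[:,0].min().round(1),'bottom',p[:,1].max().round(1))
    out.append(cr[250:520,130:400])
cv2.imwrite('pics/ov.png',cv2.resize(np.hstack(out),(800,267)))
E
```

```text
0 0.0055 left 330.7 bottom 224.3
0 0 left 330.7 bottom 226.0
0 0.062 left 335.1 bottom 203.2
-0.004 0.0055 left 329.3 bottom 223.9
-0.004 0 left 329.3 bottom 225.6
-0.004 0.062 left 333.6 bottom 202.8
-0.008 0.0055 left 327.8 bottom 223.5
-0.008 0 left 327.8 bottom 225.2
-0.008 0.062 left 332.2 bottom 202.4
```

View pics/ov.png

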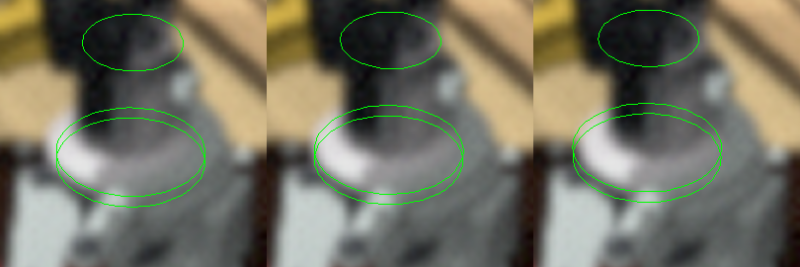

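```bash
python3 -m creep '[0.1,0,0,0, 0.2,0,0,0, 0.25,0,0,0, 0.25,0,0,0]'; python3 -m creep '[0,0,0,0, 0,0,0,0, 0,0,0,0, 0,0,0,0, 0,0,0,0, 0,0,0,0, 0,0,0,0, 0,0,0,0]' 0; python3 - <<'E'
from h import *
import cv2
o=np.array((300,150));im=imaging.read_camera('side')[:,:,::-1]
im=cv2.resize(im[150:250,300:400],None,fx=6,fy=6,interpolation=cv2.INTER_CUBIC)
out=[im[250:520,130:400]]
for lx in(-.004,-.010):
    cr=im.copy()
    for r_,z in((.032,.0055),(.032,0),(.021,.062)):
        p=np.array([proj('side',L(lx+r_*np.cos(k),r_*np.sin(k),z)) for k in np.linspace(0,6.283,80)]);cv2.polylines(cr,[((p-o+.5)*6).astype(int)],True,(0,255,0),1)
    out.append(cr[250:520,130:400])
cv2.imwrite('pics/ov2.png',cv2.resize(np.hstack(out),(800,267)))
rows(L(-.008,0,.0233),35.17)
E
```

```text
time: 10.78
eef_pos: [0.5815, -0.0354, 0.1735]
tcp_rot: [0.46, 0.888, 0.0, 0.001]
contact_force: [-0.3, 0.2, 0.3]
opening: 0.482
time: 11.45
eef_pos: [0.581, -0.0351, 0.1734]
tcp_rot: [0.46, 0.888, 0.0, 0.0]
contact_force: [0.6, -0.2, -0.5]
opening: 1.0
to [ 0.5792 -0.0327  0.1733] rows [ 0.12 -0.    0.01] turn -0.0 | yax now 35.2 q6 -0.85
```

View pics/ov2.png

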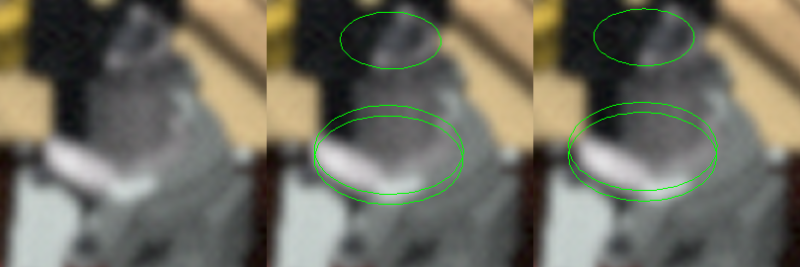

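```bash
python3 -m creep '[0,0,0,1.4, 0,0,0,2.8, 0,0,0,4.2, 0,0,0,5.6, 0,0,0,7, 0,0,0,8.4, 0,0,0,9.8, 0,0,0,11.2, 0,0,0,12.6, 0,0,0,14, 0,0,0,15.4, 0,0,0,16.8, 0,0,0,18, 0,0,0.2,18, 0,0,0.26,18, 0,0,0.26,18]'; python3 -c "
from h import *
rows(L(-.004,0,.016),-54.83)"
```

```text
time: 12.83
eef_pos: [0.5804, -0.035, 0.166]
tcp_rot: [0.953, 0.303, -0.001, -0.0]
contact_force: [-0.5, 0.2, 0.0]
opening: 0.998
to [ 0.5815 -0.0359  0.166 ] rows [ 0.01  0.06 -0.  ] turn 0.02 | yax now -54.7 q6 0.72
```

Close gently to 20 N.

```bash
python3 -m creep '[0,0.03,0,0, 0,0.06,0,0, 0,0.06,0,0, 0,0.06,0,0, 0,0.06,0,0, 0,0.06,0,0, 0,0.06,0,0, 0,0.06,0,0]' 255 20; python3 -c "
from h import *
rows(L(0,0,.016),-54.83)"
```

```text
time: 13.5
eef_pos: [0.5815, -0.036, 0.1673]
tcp_rot: [0.953, 0.302, -0.0, -0.0]
contact_force: [-3.3, 1.7, 4.3]
opening: 0.484
to [ 0.5838 -0.0392  0.166 ] rows [0.   0.16 0.05] turn 0.0 | yax now -54.8 q6 0.72
```

```bash
python3 -m creep '[0,0,-0.06,0, 0,0.04,-0.06,0, 0,0.08,-0.06,0]'; python3 -m creep '[0,0.04,0,0, 0,0.08,0,0, 0,0.12,0,0]'; python3 -m creep '[0,0.04,0,0, 0,0.08,0,0, 0,0.12,0,0]'
```

```text
time: 13.75
eef_pos: [0.5818, -0.0374, 0.1674]
tcp_rot: [0.953, 0.302, -0.001, -0.001]
contact_force: [-3.9, 3.6, 0.3]
opening: 0.489
time: 14.0
eef_pos: [0.5821, -0.0382, 0.1675]
tcp_rot: [0.953, 0.302, -0.003, -0.004]
contact_force: [-8.9, 8.3, 4.2]
opening: 0.487
time: 14.25
eef_pos: [0.5824, -0.039, 0.1677]
tcp_rot: [0.953, 0.303, -0.005, -0.006]
contact_force: [-12.8, 12.8, 7.5]
opening: 0.486
```

```bash
python3 -m creep '[0,-0.1,0,0, 0,-0.15,0,0, 0,-0.15,0,0]'; python3 -m creep '[0,0,0,0, 0,0,0,0, 0,0,0,0, 0,0,0,0, 0,0,0,0, 0,0,0,0, 0,0,-0.3,0, 0,0,-0.6,0, 0,0,-0.6,0]' 0; python3 - <<'E'
from h import *
import cv2
o=np.array((300,150));im=imaging.read_camera('side')[:,:,::-1]
cv2.imwrite('pics/side_r.png',im)
im=cv2.resize(im[150:250,300:400],None,fx=6,fy=6,interpolation=cv2.INTER_CUBIC)
out=[im[150:520,130:400]]
for lx in(-0.0,-.004):
    cr=im.copy()
    for r_,z in((.032,.0055),(.032,0),(.021,.062)):
        p=np.array([proj('side',L(lx+r_*np.cos(k),r_*np.sin(k),z)) for k in np.linspace(0,6.283,80)]);cv2.polylines(cr,[((p-o+.5)*6).astype(int)],True,(0,255,0),1)
    out.append(cr[150:520,130:400])
cv2.imwrite('pics/ov3.png',cv2.resize(np.hstack(out),(800,366)))
E
```

```text
time: 14.5
eef_pos: [0.5823, -0.0388, 0.1675]
tcp_rot: [0.953, 0.303, -0.003, -0.002]
contact_force: [-6.0, 2.9, 1.1]
opening: 0.486
time: 15.25
eef_pos: [0.5856, -0.0401, 0.1861]
tcp_rot: [0.953, 0.302, 0.002, 0.001]
contact_force: [-0.2, -0.6, -0.4]
opening: 1.0
```

View pics/ov3.png

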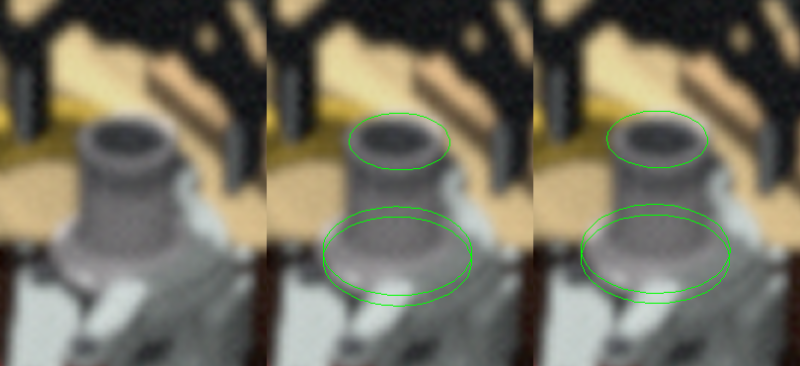

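```bash
cat >> h.py <<'E'
def lug(th,rad_extra=0.0): # world lug point at jaw angle th and world angle of plate direction (deg)
    h=np.array([0,.056]);r=.068+rad_extra;p=r*np.array([np.cos(np.radians(205)),np.sin(np.radians(205))])-h
    c,s=np.cos(-th),np.sin(-th);q=h+np.array([c*p[0]-s*p[1],s*p[0]+c*p[1]])
    return L(q[0],q[1]),205-np.degrees(th)+np.degrees(YAW)
E
python3 - <<'E'
from h import *
w=atz('top',(254.3,196.3),.155);print('lug end',w)
for th in(1.1,1.2,1.3,1.4,1.5,1.6):
    print(th,lug(th,.013)[0].round(4),proj('top',lug(th,.013)[0]+[0,0,.005]).round(1),proj('top',lug(th,-.027)[0]+[0,0,.01]).round(1),'side',proj('side',lug(th,.013)[0]).round(1))
E
```

```text
lug end [0.61316542 0.10922858 0.155     ]
1.1 [0.5841 0.1001 0.15  ] [257.9 207.5] [273.2 207.8] side [316.3 192.4]
1.2 [0.595  0.1041 0.15  ] [256.3 203.3] [271.5 205.1] side [319.1 190.6]
1.3 [0.6063 0.107  0.15  ] [255.2 198.9] [270.1 202.3] side [322.  188.9]
1.4 [0.6178 0.1088 0.15  ] [254.5 194.5] [268.9 199.4] side [325.3 187.4]
1.5 [0.6294 0.1094 0.15  ] [254.2 190.1] [268.  196.3] side [328.7 186.2]
1.6 [0.641  0.1088 0.15  ] [254.4 185.6] [267.5 193.2] side [332.4 185.1]
```

```bash
python3 -m creep '[0,0,-1.6,0, 0,0,-2.6,0, 0,0,-2.6,0, 0,0,-2.6,0]'; python3 - <<'E'
from h import *
p,a=lug(1.35);print(p,a);p[2]=.25
rows(p,a-90)
E
```

```text
time: 15.63
eef_pos: [0.5854, -0.0401, 0.2512]
tcp_rot: [0.953, 0.302, 0.002, 0.001]
contact_force: [0.5, 0.2, -0.2]
opening: 0.998
[0.6081679  0.09562292 0.15      ] 72.81863666331907
to [0.6082 0.0956 0.25  ] rows [ 3.87 -3.91  0.04] turn -7.53 | yax now -54.8 q6 0.72
```

```bash
python3 -m creep '[1.2,-1.2,0,-1.4, 2.4,-2.4,0,-2.8, 3.6,-3.6,0,-4.2, 3.9,-3.9,0,-5.6, 3.9,-3.9,0,-7, 3.9,-3.9,0,-7.5, 3.9,-3.9,0,-7.5, 3.9,-3.9,0,-7.5]' 180; python3 - <<'E'
from h import *
import cv2
p,a=lug(1.35);p[2]=.145
rows(p,a-90);print(ctrl.get_state()['opening'])
for c,o in(('side',(290,130)),('top',(230,150))):
    im=imaging.read_camera(c)[:,:,::-1].copy();o=np.array(o);cv2.imwrite(f'pics/full5_{c}.png',im)
    cr=cv2.resize(im[o[1]:o[1]+120,o[0]:o[0]+120],None,fx=5,fy=5,interpolation=cv2.INTER_CUBIC)
    for r_,z in((.021,.062),):
      for lx,col in((0,(0,255,0)),):
        q=np.array([proj(c,L(lx+r_*np.cos(k),r_*np.sin(k),z)) for k in np.linspace(0,6.283,80)]);cv2.polylines(cr,[((q-o+.5)*5).astype(int)],True,col,1)
    cv2.imwrite(f'pics/j_{c}.png',cr)
E
```

```text
time: 16.3
eef_pos: [0.6071, 0.0961, 0.2468]
tcp_rot: [0.806, 0.592, -0.001, -0.001]
contact_force: [0.2, -0.1, 0.3]
opening: 0.297
to [0.6082 0.0956 0.145 ] rows [-0.    0.06  4.07] turn -0.05 | yax now -17.4 q6 0.3
0.2970897320982487
```

View pics/j_side.png

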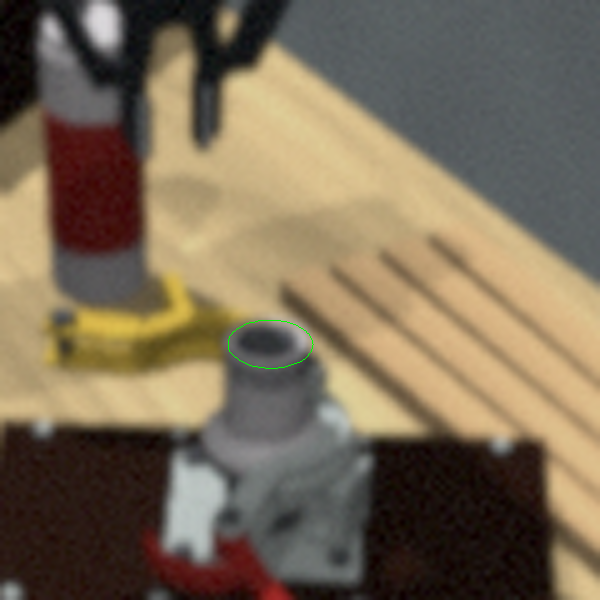

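View pics/j_top.png

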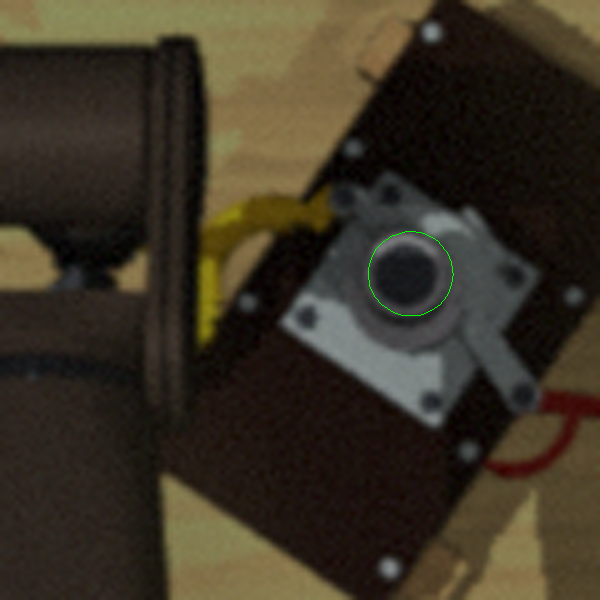

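```bash
python3 - <<'E'
from h import *
import cv2
def dark(im,uv,r,f):
    g=cv2.cvtColor(im,cv2.COLOR_BGR2GRAY).astype(float);g=cv2.resize(g,None,fx=8,fy=8,interpolation=cv2.INTER_CUBIC)
    c=(np.array(uv)+.5)*8;Y,X=np.mgrid[:g.shape[0],:g.shape[1]];m=np.hypot(X-c[0],Y-c[1])<r*8
    lo,hi=np.percentile(g[m],5),np.percentile(g[m],95);k=m&(g<lo+f*(hi-lo));return np.array([X[k].mean(),Y[k].mean()])/8-.5+.0625
t=cv2.imread('pics/full5_top.png');s=cv2.imread('pics/full5_side.png')
t0=cv2.imread('pics/top0.png');s0=cv2.imread('pics/side0.png')
a=dark(t,(311,204.8),7,.4);b=dark(s,(343.2,197.8),6,.4)
print('nip',a,b,tri(b,a).round(4),'top@.212',atz('top',a,.212).round(4),'side@.212',atz('side',b,.212).round(4))
a=dark(t0,(418,267),6,.4);b=dark(s0,(353.2,341.8),6,.4)
print('bench nip',a,b,tri(b,a).round(4),atz('top',a,.062).round(4),atz('side',b,.062).round(4))
for im in(t0,t):
    h=dark(im,(299,189.2),3,.4);v=dark(im,(334.5,229.3),3,.4);k=dark(im,(311.7,206.8),8,.4)
    print('top hinge',h,atz('top',h,.168).round(4),'piv',v,atz('top',v,.163).round(4),'port',k,atz('top',k,.15).round(4))
E
```

```text
nip [310.49282757 205.0853272 ] [342.57073964 198.77334105] [ 0.5823 -0.0364  0.2094] top@.212 [ 0.5818 -0.0363  0.212 ] side@.212 [ 0.5805 -0.0397  0.212 ]
bench nip [418.38805208 266.24685924] [353.08077024 341.38549334] [ 0.4302 -0.3245  0.0615] [ 0.429  -0.3238  0.062 ] [ 0.4307 -0.3252  0.062 ]
top hinge [298.86763308 188.52816065] [ 0.6299 -0.0064  0.168 ] piv [334.39458955 228.67692786] [ 0.5261 -0.0959  0.163 ] port [311.49699499 207.15125209] [ 0.5836 -0.0379  0.15  ]
top hinge [298.43182964 188.68182964] [ 0.6295 -0.0053  0.168 ] piv [334.16923207 228.68580853] [ 0.5261 -0.0953  0.163 ] port [310.64738271 206.10401673] [ 0.5863 -0.0358  0.15  ]
```

```bash
python3 - <<'E'
from h import *
p=L(-.05,0,.016);rows(p,35.17)
E
```

```text
to [0.555  0.0017 0.166 ] rows [-4.22 -0.87  3.26] turn -10.52 | yax now -17.4 q6 0.3
```

```bash
python3 -m creep '[-1,-0.2,0,-1.4, -2.2,-0.5,0,-2.8, -3.4,-0.7,0,-4.2, -4.2,-0.87,0,-5.6, -4.2,-0.87,0,-7, -4.2,-0.87,0,-8.4, -4.2,-0.87,0.5,-9.8, -4.2,-0.87,1.6,-10.5, -4.2,-0.87,2.7,-10.5, -4.2,-0.87,3.26,-10.5, -4.2,-0.87,3.26,-10.5, -4.2,-0.87,3.26,-10.5]' 255; python3 - <<'E'
from h import *
rows(L(-.034,0,.016),35.17)
e,r=tool();print(e,r.as_matrix().round(2)[:,0])
E
```

```text
time: 17.4
eef_pos: [0.5552, 0.0021, 0.1662]
tcp_rot: [0.461, 0.887, -0.0, -0.001]
contact_force: [-0.5, 0.1, 0.2]
opening: 0.003
to [ 0.5642 -0.0114  0.166 ] rows [-0.65 -0.01  0.01] turn -0.01 | yax now 35.1 q6 -0.79
[0.55517125 0.00208179 0.16616909] [-0.57  0.82  0.  ]
```

```bash
python3 -m creep '[-0.2,0,0,0, -0.35,0,0,0, -0.5,0,0,0, -0.5,0,0,0]'; python3 -m creep '[-0.06,0,0,0, -0.12,0,0,0, -0.18,0,0,0, -0.18,0,0,0]';python3 -m creep '[-0.06,0,0,0, -0.12,0,0,0, -0.18,0,0,0, -0.18,0,0,0]'
```

```text
time: 17.73
eef_pos: [0.5642, -0.0089, 0.1684]
tcp_rot: [0.461, 0.887, 0.0, 0.001]
contact_force: [0.6, 0.7, -0.2]
opening: -0.002
time: 18.07
eef_pos: [0.5653, -0.0115, 0.1668]
tcp_rot: [0.46, 0.888, -0.0, -0.0]
contact_force: [-1.2, 1.3, -0.4]
opening: 0.003
time: 18.4
eef_pos: [0.5663, -0.0138, 0.1667]
tcp_rot: [0.461, 0.888, 0.0, -0.004]
contact_force: [-7.7, 5.6, 3.9]
opening: -0.001
```

```bash
python3 -m creep '[-0.06,0,0,0, -0.12,0,0,0, -0.12,0,0,0]';python3 -m creep '[-0.06,0,0,0, -0.12,0,0,0, -0.12,0,0,0]'
```

```text
time: 18.65
eef_pos: [0.5665, -0.0141, 0.167]
tcp_rot: [0.461, 0.887, 0.001, -0.007]
contact_force: [-12.5, 10.4, 9.1]
opening: -0.001
time: 18.9
eef_pos: [0.5666, -0.0143, 0.1673]
tcp_rot: [0.461, 0.887, 0.002, -0.01]
contact_force: [-18.1, 17.7, 13.5]
opening: 0.001
```

```bash
python3 -m creep '[0.4,0,0,0, 1,0,0,0, 1.2,0,-1,0, 1.2,0,-2.5,0, 1.2,0,-3.2,0, 1.2,0,-3.2,0]'; python3 - <<'E'
from h import *
p,a=lug(1.35);p[2]=.245
rows(p,a-90)
E
```

```text
time: 19.4
eef_pos: [0.5573, 0.0039, 0.2533]
tcp_rot: [0.46, 0.888, 0.001, 0.006]
contact_force: [-0.5, -0.3, 1.2]
opening: -0.001
to [0.6082 0.0956 0.245 ] rows [1.83 3.77 0.34] turn 10.47 | yax now 35.2 q6 -0.79
```

```bash
python3 -m creep '[0.5,1,0,1.4, 1,2,0,2.8, 1.4,2.9,0,4.2, 1.83,3.77,0,5.6, 1.83,3.77,0,7, 1.83,3.77,0,8.4, 1.83,3.77,0,9.8, 1.83,3.77,0.2,10.5, 1.83,3.77,0.34,10.5, 1.83,3.77,0.34,10.5]' 180; python3 - <<'E'
from h import *
import cv2
p,a=lug(1.35);p[2]=.145
rows(p,a-90)
for c,o in(('side',(290,130)),('top',(230,150))):
    im=imaging.read_camera(c)[:,:,::-1].copy();cv2.imwrite(f'pics/full6_{c}.png',im)
def dark(im,uv,r,f):
    g=cv2.cvtColor(im,cv2.COLOR_BGR2GRAY).astype(float);g=cv2.resize(g,None,fx=8,fy=8,interpolation=cv2.INTER_CUBIC)
    c=(np.array(uv)+.5)*8;Y,X=np.mgrid[:g.shape[0],:g.shape[1]];m=np.hypot(X-c[0],Y-c[1])<r*8
    lo,hi=np.percentile(g[m],5),np.percentile(g[m],95);k=m&(g<lo+f*(hi-lo));return np.array([X[k].mean(),Y[k].mean()])/8-.5+.0625
t=cv2.imread('pics/full6_top.png');s=cv2.imread('pics/full6_side.png')
a=dark(t,(311,204.8),7,.4);b=dark(s,(343.2,197.8),6,.4)
print('nip',a,b,'top@.212',atz('top',a,.212).round(4),'side@.212',atz('side',b,.212).round(4))
cv2.imwrite('pics/f6.png',cv2.resize(np.hstack([s[130:250,280:400],t[150:270,230:350]]),(800,400),interpolation=cv2.INTER_CUBIC))
E
```

```text
time: 20.23
eef_pos: [0.6042, 0.0959, 0.2363]
tcp_rot: [0.805, 0.593, -0.001, -0.001]
contact_force: [-0.5, 0.3, -0.7]
opening: 0.297
to [0.6082 0.0956 0.145 ] rows [0.04 0.16 3.65] turn -0.01 | yax now -17.2 q6 0.29
nip [311.02145846 205.30604469] [342.58658233 199.12620677] top@.212 [ 0.5812 -0.0376  0.212 ] side@.212 [ 0.5797 -0.041   0.212 ]
```

View pics/f6.png

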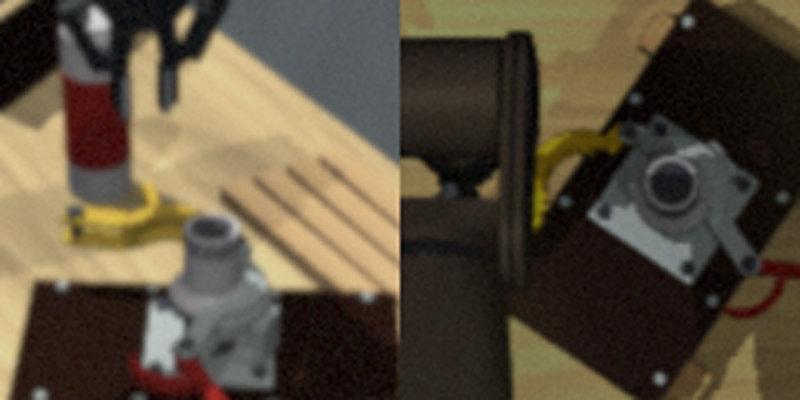

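```bash
python3 -m creep '[0.03,0.06,0.8,0, 0.03,0.12,1.6,0, 0.03,0.12,2.2,0, 0.03,0.12,2.6,0, 0.03,0.12,2.6,0, 0.03,0.12,2.6,0]'; python3 - <<'E'
from h import *
import cv2
p,a=lug(1.35);p[2]=.145
rows(p,a-90)
s=imaging.read_camera('side')[:,:,::-1]
cv2.imwrite('pics/l1.png',cv2.resize(s[150:230,280:380],(750,600),interpolation=cv2.INTER_CUBIC))
E
```

```text
time: 20.83
eef_pos: [0.608, 0.0958, 0.1733]
tcp_rot: [0.806, 0.593, -0.0, -0.0]
contact_force: [0.2, -0.6, 0.1]
opening: 0.296
to [0.6082 0.0956 0.145 ] rows [-0.    0.01  1.13] turn -0.03 | yax now -17.3 q6 0.29
```

View pics/l1.png

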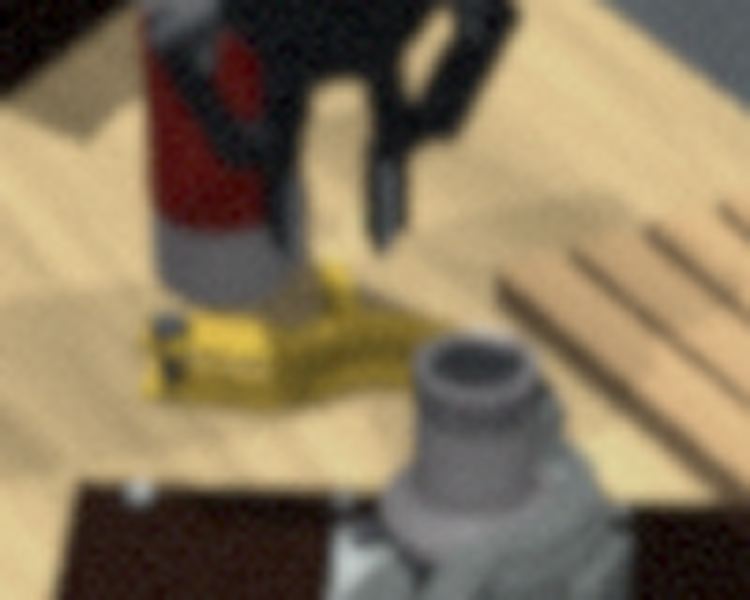

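```bash
python3 -m creep '[0,0,0.3,0, 0,0,0.6,0, 0,0,0.9,0, 0,0,1.1,0, 0,0,1.1,0]'; python3 - <<'E'
from h import *
import cv2
s=imaging.read_camera('side')[:,:,::-1]
cv2.imwrite('pics/l2.png',cv2.resize(s[150:230,280:380],(750,600),interpolation=cv2.INTER_CUBIC))
e,r=tool();y=r.apply([0,1,0]);print(e)
# path rows relative to now: lug(th)-lug(1.35) in tool axes
p0=lug(1.35)[0];
for th in(1.2,1.05,.9,.75,.6,.45,.3,.2,.12,.05,0):
    d=r.inv().apply(lug(th)[0]-p0)/.025;print(th,d.round(2)[:2],'turn',round(-np.degrees(1.35-th)/5,2))
E
```

```text
time: 21.3
eef_pos: [0.607, 0.0958, 0.1439]
tcp_rot: [0.806, 0.592, -0.001, -0.001]
contact_force: [-0.5, -0.2, -0.0]
opening: 0.293
[0.60735658 0.0958546  0.14464235]
1.2 [-0.35 -0.52] turn -1.72
1.05 [-0.77 -0.99] turn -3.44
0.9 [-1.25 -1.39] turn -5.16
0.75 [-1.79 -1.71] turn -6.88
0.6 [-2.37 -1.95] turn -8.59
0.45 [-2.98 -2.1 ] turn -10.31
0.3 [-3.61 -2.15] turn -12.03
0.2 [-4.03 -2.14] turn -13.18
0.12 [-4.36 -2.09] turn -14.09
0.05 [-4.65 -2.03] turn -14.9
0 [-4.85 -1.98] turn -15.47
```

View pics/l2.png

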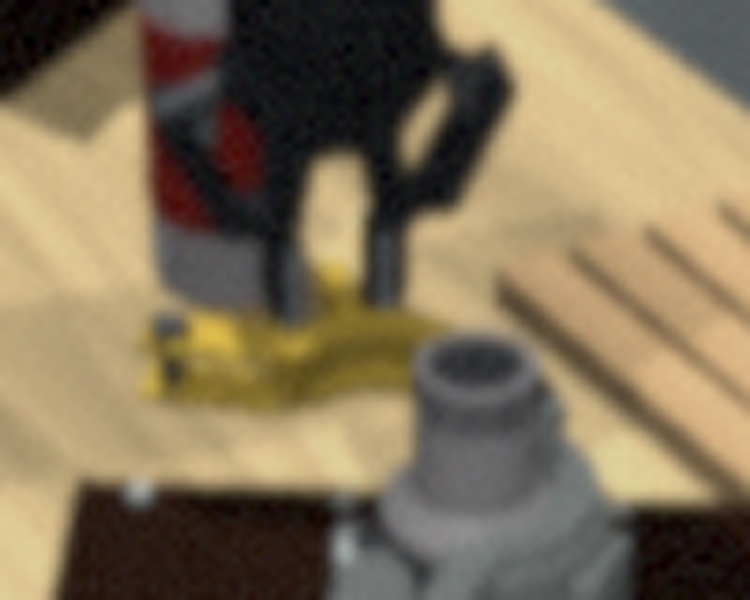

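```bash
python3 -m creep '[-0.17,-0.26,0,-0.86, -0.35,-0.52,0,-1.72, -0.56,-0.76,0,-2.58, -0.77,-0.99,0,-3.44, -1,-1.2,0,-4.3, -1.25,-1.39,0,-5.16, -1.52,-1.56,0,-6.02, -1.79,-1.71,0,-6.88, -2.08,-1.84,0,-7.73, -2.37,-1.95,0,-8.59, -2.67,-2.03,0,-9.45, -2.98,-2.1,0,-10.31, -3.3,-2.13,0,-11.17, -3.61,-2.15,0,-12.03, -3.61,-2.15,0,-12.03]'; python3 - <<'E'
from h import *
import cv2
s=imaging.read_camera('side')[:,:,::-1]
cv2.imwrite('pics/l3.png',cv2.resize(s[150:250,280:400],(720,600),interpolation=cv2.INTER_CUBIC))
e,r=tool();print(e)
for th in(.3,.2,.1,.05,0,-.05,-.1): 
    p,a=lug(th);p[2]=e[2];print(th);rows(p,a-90)
E
```

```text
time: 22.6
eef_pos: [0.5299, 0.0249, 0.1464]
tcp_rot: [0.4, 0.916, -0.0, 0.0]
contact_force: [0.3, -0.4, -0.8]
opening: 0.292
[0.53006818 0.02532542 0.14636446]
0.3
to [0.53   0.0255 0.1464] rows [ 0.01  0.   -0.  ] turn -0.06 | yax now 42.7 q6 -0.89
0.2
to [0.5272 0.0154 0.1464] rows [-0.21 -0.35 -0.  ] turn -1.21 | yax now 42.7 q6 -0.89
0.1
to [0.5255 0.0051 0.1464] rows [-0.47 -0.68 -0.  ] turn -2.35 | yax now 42.7 q6 -0.89
0.05
to [ 5.250e-01 -1.000e-04  1.464e-01] rows [-0.61 -0.84  0.  ] turn -2.93 | yax now 42.7 q6 -0.89
0
to [ 0.5248 -0.0054  0.1464] rows [-0.76 -0.99  0.  ] turn -3.5 | yax now 42.7 q6 -0.89
-0.05
to [ 0.5249 -0.0106  0.1464] rows [-0.92 -1.13  0.  ] turn -4.07 | yax now 42.7 q6 -0.89
-0.1
to [ 0.5252 -0.0158  0.1464] rows [-1.08 -1.26  0.  ] turn -4.64 | yax now 42.7 q6 -0.89
```

View pics/l3.png

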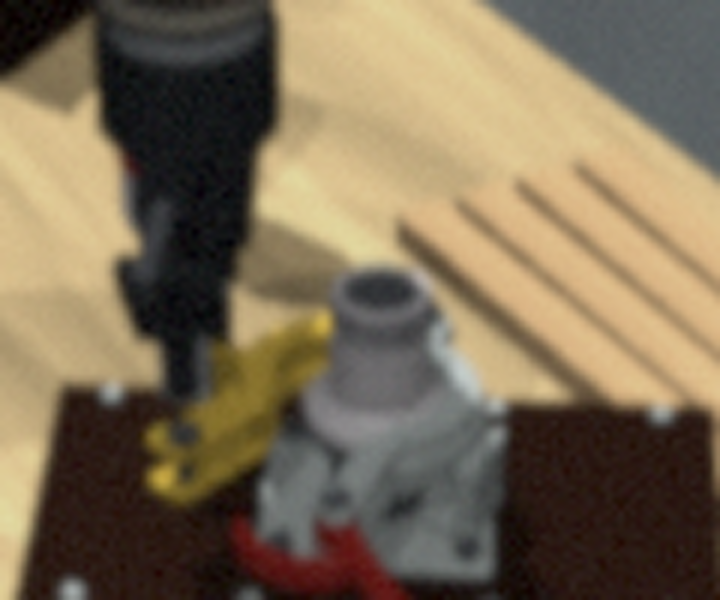

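```bash
python3 -m creep '[-0.1,-0.17,0,-0.6, -0.21,-0.35,0,-1.2, -0.34,-0.52,0,-1.8, -0.47,-0.68,0,-2.4, -0.54,-0.76,0,-2.65, -0.61,-0.84,0,-2.93]'; python3 -m creep '[-0.05,-0.05,0,-0.2, -0.1,-0.1,0,-0.4, -0.15,-0.15,0,-0.6]'; python3 -m creep '[-0.05,-0.05,0,-0.2, -0.1,-0.1,0,-0.4, -0.15,-0.15,0,-0.6]'
```

```text
time: 23.15
eef_pos: [0.5252, 0.0006, 0.1462]
tcp_rot: [0.281, 0.96, 0.0, 0.0]
contact_force: [0.0, 1.2, 0.1]
opening: 0.296
time: 23.4
eef_pos: [0.5262, -0.0047, 0.146]
tcp_rot: [0.255, 0.967, 0.0, 0.0]
contact_force: [0.0, 0.6, -0.2]
opening: 0.292
time: 23.65
eef_pos: [0.5275, -0.0101, 0.1459]
tcp_rot: [0.229, 0.973, 0.0, -0.0]
contact_force: [0.2, 1.5, -0.6]
opening: 0.293
```

```bash
python3 -m creep '[-0.02,-0.05,0,0, -0.04,-0.1,0,0]'; python3 -m creep '[-0.02,-0.05,0,0, -0.04,-0.1,0,0]'
```

```text
time: 23.82
eef_pos: [0.5272, -0.0129, 0.1459]
tcp_rot: [0.23, 0.973, 0.0, -0.0]
contact_force: [0.7, 0.0, 0.1]
opening: 0.297
time: 23.98
eef_pos: [0.5269, -0.0151, 0.1459]
tcp_rot: [0.23, 0.973, 0.001, -0.0]
contact_force: [0.4, 3.6, -0.2]
opening: 0.291
```

```bash
python3 -m creep '[-0.02,-0.05,0,0, -0.04,-0.1,0,0]'; python3 -m creep '[-0.02,-0.05,0,0, -0.02,-0.05,0,0]'
```

```text
time: 24.15
eef_pos: [0.5268, -0.0163, 0.1459]
tcp_rot: [0.23, 0.973, 0.003, -0.0]
contact_force: [1.9, 9.9, 0.1]
opening: 0.298
time: 24.32
eef_pos: [0.5268, -0.0165, 0.1459]
tcp_rot: [0.231, 0.973, 0.004, -0.0]
contact_force: [1.6, 11.2, -0.5]
opening: 0.293
```

```bash
python3 -m creep '[0.06,0.15,0,0, 0.12,0.3,0,0, 0.1,0.25,-1,0, 0.1,0.25,-2.5,0, 0.1,0.25,-4,0, 0.1,0.25,-4.4,0, 0.1,0.25,-4.4,0]' 255; python3 - <<'E'
from h import *
import cv2
s=imaging.read_camera('side')[:,:,::-1];t=imaging.read_camera('top')[:,:,::-1]
cv2.imwrite('pics/l4.png',cv2.resize(np.hstack([s[170:270,290:390],t[160:260,270:370]]),(800,400),interpolation=cv2.INTER_CUBIC))
print(tool()[0])
P=L(.014,-.08)
for th in(0,.3,.6,.8,1.0,1.2,1.4,1.6):
    a=np.radians(320)+YAW-th;u=np.array([np.cos(a),np.sin(a),0]);print(th,'dir',np.degrees(a).round(0),'grip',(P+.1*u).round(4), 'push side c', (P+.1*u+.019*np.array([-np.sin(a),np.cos(a),0])).round(4))
E
```

```text
time: 24.9
eef_pos: [0.5295, -0.0136, 0.261]
tcp_rot: [0.229, 0.973, -0.0, 0.005]
contact_force: [-0.5, 0.4, 0.7]
opening: 0.002
[ 0.52693397 -0.01301399  0.25548183]
0 dir 265.0 grip [ 0.518  -0.1964  0.15  ] push side c [ 0.537 -0.198  0.15 ]
0.3 dir 248.0 grip [ 0.489  -0.1894  0.15  ] push side c [ 0.5066 -0.1966  0.15  ]
0.6 dir 231.0 grip [ 0.4633 -0.1742  0.15  ] push side c [ 0.478  -0.1862  0.15  ]
0.8 dir 219.0 grip [ 0.4491 -0.1601  0.15  ] push side c [ 0.4612 -0.1748  0.15  ]
1.0 dir 208.0 grip [ 0.4381 -0.1435  0.15  ] push side c [ 0.4469 -0.1603  0.15  ]
1.2 dir 196.0 grip [ 0.4305 -0.125   0.15  ] push side c [ 0.4359 -0.1432  0.15  ]
1.4 dir 185.0 grip [ 0.4268 -0.1054  0.15  ] push side c [ 0.4285 -0.1243  0.15  ]
1.6 dir 173.0 grip [ 0.4271 -0.0854  0.15  ] push side c [ 0.425  -0.1043  0.15  ]
```

View pics/l4.png

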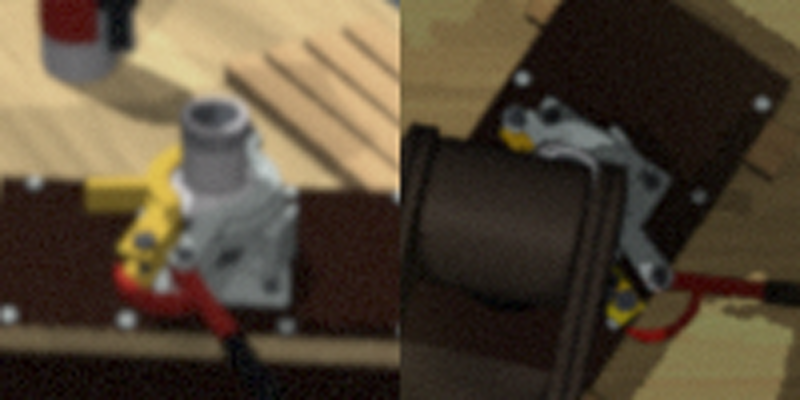

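```bash
python3 - <<'E'
from h import *
rows([.555,-.188,.2555],35);rows([.555,-.188,.138],35)
E
```

```text
to [ 0.555  -0.188   0.2555] rows [-4.13 -5.76  0.  ] turn 5.69 | yax now 63.5 q6 -1.32
to [ 0.555 -0.188  0.138] rows [-4.13 -5.76  4.7 ] turn 5.69 | yax now 63.5 q6 -1.32
```

```bash
python3 -m creep '[-1,-1.4,0,1.4, -2,-2.8,0,2.8, -3,-4.2,0,4.2, -4.13,-5.76,0,5.7, -4.13,-5.76,0,5.7, -4.13,-5.76,0,5.7, -4.13,-5.76,1,5.7, -4.13,-5.76,2.5,5.7, -4.13,-5.76,3.8,5.7, -4.13,-5.76,4.6,5.7, -4.13,-5.76,4.7,5.7, -4.13,-5.76,4.7,5.7]' 255; python3 - <<'E'
from h import *
import cv2
s=imaging.read_camera('side')[:,:,::-1];t=imaging.read_camera('top')[:,:,::-1]
cv2.imwrite('pics/v1.png',cv2.resize(np.hstack([s[170:310,290:430],t[160:300,270:410]]),(800,400),interpolation=cv2.INTER_CUBIC))
print(tool()[0])
P=L(.014,-.08)
for th in(0,.15,.3,.45,.6,.75,.9,1.05,1.2):
    a=np.radians(320)+YAW-th;u=np.array([np.cos(a),np.sin(a),0]);n=np.array([-np.sin(a),np.cos(a),0]);print(th);rows(P+.092*u+.02*n+[0,0,-.012])
E
```

```text
time: 26.0
eef_pos: [0.5534, -0.1854, 0.1356]
tcp_rot: [0.461, 0.887, 0.0, -0.003]
contact_force: [0.2, -0.0, 0.4]
opening: 0.004
[ 0.55587768 -0.18715593  0.13963548]
0
to [ 0.5386 -0.1901  0.138 ] rows [ 0.3  -0.63  0.06] turn 0 | yax now 35.0 q6 -1.11
0.15
to [ 0.5246 -0.1909  0.138 ] rows [ 0.6  -1.11  0.06] turn 0 | yax now 35.0 q6 -1.11
0.3
to [ 0.5105 -0.1895  0.138 ] rows [ 0.96 -1.54  0.06] turn 0 | yax now 35.0 q6 -1.11
0.45
to [ 0.4968 -0.1861  0.138 ] rows [ 1.39 -1.91  0.06] turn 0 | yax now 35.0 q6 -1.11
0.6
to [ 0.4838 -0.1807  0.138 ] rows [ 1.87 -2.21  0.06] turn 0 | yax now 35.0 q6 -1.11
0.75
to [ 0.4717 -0.1733  0.138 ] rows [ 2.39 -2.44  0.06] turn 0 | yax now 35.0 q6 -1.11
0.9
to [ 0.4609 -0.1643  0.138 ] rows [ 2.93 -2.59  0.06] turn 0 | yax now 35.0 q6 -1.11
1.05
to [ 0.4515 -0.1537  0.138 ] rows [ 3.49 -2.65  0.06] turn 0 | yax now 35.0 q6 -1.11
1.2
to [ 0.4439 -0.1419  0.138 ] rows [ 4.05 -2.63  0.06] turn 0 | yax now 35.0 q6 -1.11
```

View pics/v1.png

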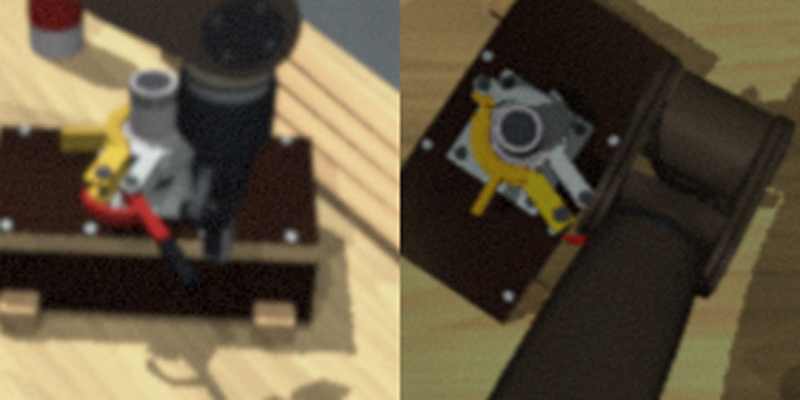

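```bash
python3 -m creep '[0.15,-0.3,0,0, 0.3,-0.63,0,0, 0.4,-0.8,0,0, 0.5,-0.95,0,0, 0.6,-1.11,0,0, 0.72,-1.25,0,0, 0.84,-1.4,0,0, 0.96,-1.54,0,0]'; cat >> h.py <<'E'
def lev(dth=(.05,.1,.15,.2),r=.092):
    s=ctrl.get_state();e=np.array(s['eef_pos']);P=L(.014,-.08);d=(e-P)[:2];rr=np.hypot(*d);off=np.arcsin(.019/rr)
    a=np.arctan2(d[1],d[0])-off;th=(np.radians(320)+YAW-a)%(2*np.pi);th=th-2*np.pi if th>4 else th
    f=np.array(s['contact_force']);u=d/rr;tt=np.array([np.sin(a),-np.cos(a)])  # clockwise tangent
    print('t',round(s['time'],2),'th~',round(th,3),'r',(rr*np.cos(off)).round(4),'push tang',round(-f[:2]@tt,1),'radial',round(f[:2]@u,1),'fz',f[2].round(1))
    for k in dth:
        b=a-k;p=P+r*np.array([np.cos(b),np.sin(b),0])+.019*np.array([-np.sin(b),np.cos(b),0]);R_=tool()[1];print(k,(R_.inv().apply(np.r_[p[:2]-e[:2],0])/.025).round(2)[:2])
E
python3 -c "
from h import *
lev()"
```

```text
time: 26.77
eef_pos: [0.5096, -0.1901, 0.1386]
tcp_rot: [0.462, 0.887, 0.0, 0.0]
contact_force: [0.8, 1.2, -0.4]
opening: -0.001
t 26.77 th~ 0.296 r 0.093 push tang 0.3 radial -1.3 fz -0.4
0.05 [ 0.16 -0.1 ]
0.1 [ 0.3  -0.22]
0.15 [ 0.45 -0.33]
0.2 [ 0.6  -0.44]
```

```bash
python3 -m creep '[0.15,-0.12,0,0, 0.3,-0.22,0,0, 0.45,-0.33,0,0]';python3 -c "
from h import *
lev()"
```

```text
time: 27.02
eef_pos: [0.4963, -0.1855, 0.1384]
tcp_rot: [0.462, 0.887, 0.0, 0.0]
contact_force: [1.7, 0.3, 0.9]
opening: -0.003
t 27.02 th~ 0.447 r 0.0918 push tang 1.3 radial -0.9 fz 0.9
0.05 [ 0.15 -0.12]
0.1 [ 0.31 -0.21]
0.15 [ 0.47 -0.31]
0.2 [ 0.64 -0.39]
```

```bash
python3 -m creep '[0.1,-0.07,0,0, 0.2,-0.14,0,0, 0.31,-0.21,0,0]';python3 -c "
from h import *
lev((.05,.1))"; python3 -m creep '[0.11,-0.06,0,0, 0.22,-0.12,0,0, 0.32,-0.17,0,0]';python3 -c "
from h import *
lev((.05,.1))"
```

```text
time: 27.27
eef_pos: [0.4877, -0.1821, 0.1384]
tcp_rot: [0.462, 0.887, -0.0, 0.0]
contact_force: [1.6, -0.3, -0.1]
opening: -0.001
t 27.27 th~ 0.546 r 0.0918 push tang 1.5 radial -0.4 fz -0.1
0.05 [ 0.16 -0.1 ]
0.1 [ 0.33 -0.18]
time: 27.52
eef_pos: [0.4796, -0.178, 0.1384]
tcp_rot: [0.462, 0.887, -0.0, -0.0]
contact_force: [1.1, -0.3, -0.0]
opening: 0.004
t 27.52 th~ 0.643 r 0.0919 push tang 1.0 radial -0.3 fz -0.0
0.05 [ 0.17 -0.08]
0.1 [ 0.35 -0.15]
```

```bash
python3 -m creep '[0.12,-0.05,0,0, 0.24,-0.1,0,0, 0.35,-0.14,0,0]';python3 -c "
from h import *
lev((.05,.1))"; python3 -m creep '[0.12,-0.03,0,0, 0.24,-0.06,0,0, 0.36,-0.09,0,0]';python3 -c "
from h import *
lev((.05,.1))"
```

```text
time: 27.77
eef_pos: [0.4717, -0.1728, 0.1384]
tcp_rot: [0.462, 0.887, -0.0, -0.0]
contact_force: [0.8, 0.0, -0.1]
opening: 0.002
t 27.77 th~ 0.744 r 0.0918 push tang 0.5 radial -0.5 fz -0.1
0.05 [ 0.18 -0.07]
0.1 [ 0.36 -0.12]
time: 28.02
eef_pos: [0.4648, -0.1667, 0.1385]
tcp_rot: [0.462, 0.887, -0.0, 0.0]
contact_force: [1.4, 0.2, -0.5]
opening: 0.002
t 28.02 th~ 0.843 r 0.0913 push tang 0.7 radial -1.1 fz -0.5
0.05 [ 0.18 -0.07]
0.1 [ 0.37 -0.1 ]
```

```bash
python3 -m creep '[0.12,-0.03,0,0, 0.25,-0.07,0,0, 0.37,-0.1,0,0]';python3 -c "
from h import *
lev((.05,.1))"; python3 -m creep '[0.06,-0.01,0,0, 0.12,-0.02,0,0, 0.19,-0.03,0,0]';python3 -c "
from h import *
lev((.05,.1))"
```

```text
time: 28.27
eef_pos: [0.4575, -0.1606, 0.1385]
tcp_rot: [0.462, 0.887, -0.0, 0.0]
contact_force: [1.0, -1.5, 0.5]
opening: 0.003
t 28.27 th~ 0.943 r 0.092 push tang 1.8 radial 0.3 fz 0.5
0.05 [ 0.19 -0.02]
0.1 [ 0.37 -0.03]
time: 28.52
eef_pos: [0.4543, -0.1572, 0.1385]
tcp_rot: [0.462, 0.887, -0.0, 0.0]
contact_force: [1.0, -0.7, 0.6]
opening: 0.001
t 28.52 th~ 0.992 r 0.0922 push tang 1.1 radial -0.3 fz 0.6
0.05 [ 0.19 -0.  ]
0.1 [ 0.37 -0.01]
```

```bash
python3 -m creep '[0.07,0,0,0, 0.13,0,0,0, 0.19,0,0,0]';python3 -c "
from h import *
lev((.05,.1))"; python3 -m creep '[0.07,0.01,0,0, 0.13,0.01,0,0, 0.19,0.02,0,0]';python3 -c "
from h import *
lev((.05,.1))
import cv2
s=imaging.read_camera('side')[:,:,::-1]
cv2.imwrite('pics/v2.png',cv2.resize(s[190:270,290:390],(750,600),interpolation=cv2.INTER_CUBIC))"
```

```text
time: 28.77
eef_pos: [0.4516, -0.1533, 0.1385]
tcp_rot: [0.462, 0.887, -0.0, 0.0]
contact_force: [1.4, -0.7, 0.5]
opening: -0.001
t 28.77 th~ 1.043 r 0.0919 push tang 1.2 radial -0.7 fz 0.5
0.05 [ 0.19 -0.  ]
0.1 [0.38 0.  ]
time: 29.02
eef_pos: [0.4492, -0.1491, 0.1385]
tcp_rot: [0.462, 0.887, -0.0, -0.0]
contact_force: [0.6, -0.6, 0.3]
opening: 0.0
t 29.02 th~ 1.096 r 0.0914 push tang 0.8 radial -0.1 fz 0.3
0.05 [ 0.19 -0.02]
0.1 [0.38 0.  ]
```

View pics/v2.png

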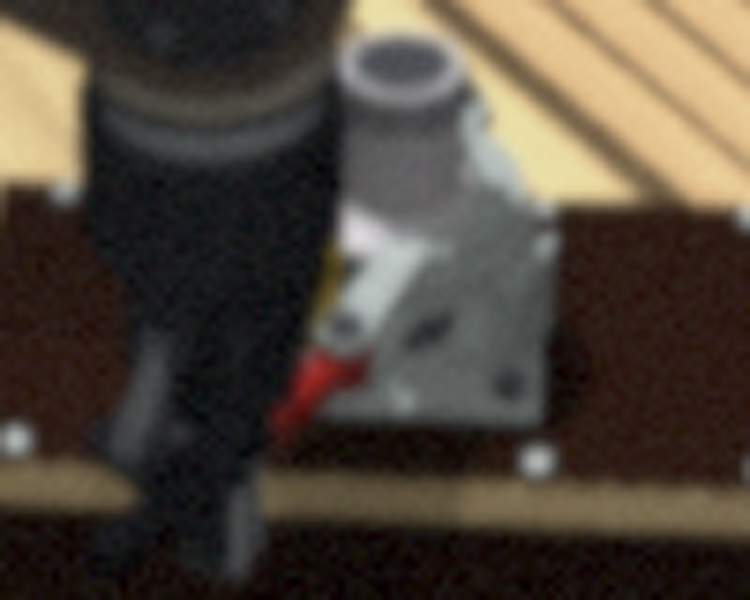

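```bash
python3 -m creep '[0.06,0,0,0, 0.12,0,0,0, 0.18,0,0,0]';python3 -c "
from h import *
lev((.05,.1),.09)"; python3 -m creep '[0.06,0.01,0,0, 0.12,0.01,0,0, 0.18,0.02,0,0]';python3 -c "
from h import *
lev((.05,.1),.09)"
```

```text
time: 29.32
eef_pos: [0.4467, -0.1454, 0.1384]
tcp_rot: [0.462, 0.887, -0.0, 0.0]
contact_force: [0.6, -0.3, -0.1]
opening: -0.0
t 29.32 th~ 1.143 r 0.0915 push tang 0.5 radial -0.3 fz -0.1
0.05 [0.17 0.07]
0.1 [0.35 0.1 ]
time: 29.57
eef_pos: [0.4445, -0.1414, 0.1384]
tcp_rot: [0.462, 0.887, -0.0, -0.0]
contact_force: [0.5, -0.8, 0.3]
opening: -0.0
t 29.57 th~ 1.193 r 0.0914 push tang 0.9 radial -0.1 fz 0.3
0.05 [0.16 0.08]
0.1 [0.35 0.11]
```

```bash
python3 -m creep '[0.06,0.02,0,0, 0.12,0.04,0,0, 0.18,0.06,0,0]';python3 -c "
from h import *
lev((.05,.1),.09)"; python3 -m creep '[0.06,0.02,0,0, 0.12,0.04,0,0, 0.18,0.06,0,0]';python3 -c "
from h import *
lev((.05,.1),.09)"
```

```text
time: 29.82
eef_pos: [0.443, -0.1368, 0.1384]
tcp_rot: [0.462, 0.887, -0.0, -0.0]
contact_force: [0.3, -1.0, 1.1]
opening: 0.003
t 29.82 th~ 1.245 r 0.0906 push tang 1.1 radial 0.2 fz 1.1
0.05 [0.17 0.06]
0.1 [0.35 0.1 ]
time: 30.07
eef_pos: [0.4417, -0.1324, 0.1384]
tcp_rot: [0.462, 0.887, -0.0, 0.0]
contact_force: [0.7, -2.2, 0.4]
opening: -0.002
t 30.07 th~ 1.296 r 0.0899 push tang 2.3 radial 0.2 fz 0.4
0.05 [0.18 0.04]
0.1 [0.36 0.09]
```

```bash
python3 -m creep '[0.06,0.02,0,0, 0.12,0.03,0,0, 0.18,0.05,0,0]';python3 -c "
from h import *
lev((.05,.1),.09)"; python3 -m creep '[0.06,0.02,0,0, 0.12,0.04,0,0, 0.18,0.06,0,0]';python3 -c "
from h import *
lev((.05,.1),.09)"
```

```text
time: 30.32
eef_pos: [0.4406, -0.1284, 0.1386]
tcp_rot: [0.462, 0.887, -0.0, 0.001]
contact_force: [1.1, -3.0, -1.4]
opening: 0.001
t 30.32 th~ 1.342 r 0.0895 push tang 3.1 radial 0.0 fz -1.4
0.05 [0.19 0.03]
0.1 [0.36 0.09]
time: 30.57
eef_pos: [0.4397, -0.1244, 0.1387]
tcp_rot: [0.462, 0.887, -0.001, 0.002]
contact_force: [3.8, -6.8, -2.5]
opening: 0.003
t 30.57 th~ 1.388 r 0.089 push tang 7.1 radial -1.6 fz -2.5
0.05 [0.19 0.03]
0.1 [0.36 0.09]
```

```bash
python3 -m creep '[0.04,0.01,0,0, 0.08,0.02,0,0]';python3 -c "
from h import *
lev((.05,.1),.09)"
```

```text
time: 30.73
eef_pos: [0.4392, -0.1227, 0.1388]
tcp_rot: [0.462, 0.887, -0.001, 0.002]
contact_force: [3.4, -5.5, -1.7]
opening: 0.002
t 30.73 th~ 1.408 r 0.089 push tang 5.7 radial -1.7 fz -1.7
0.05 [0.19 0.03]
0.1 [0.36 0.1 ]
```

```bash
python3 -m creep '[0.05,0.01,0,0, 0.1,0.02,0,0, 0.15,0.03,0,0]';python3 -c "
from h import *
lev((.05,.1),.09)"
```

```text
time: 30.98
eef_pos: [0.4384, -0.12, 0.1391]
tcp_rot: [0.462, 0.887, -0.001, 0.004]
contact_force: [4.9, -6.7, -2.5]
opening: -0.001
t 30.98 th~ 1.438 r 0.0891 push tang 6.9 radial -3.0 fz -2.5
0.05 [0.19 0.04]
0.1 [0.36 0.11]
```

```bash
python3 -m creep '[0.05,0.01,0,0, 0.1,0.03,0,0, 0.15,0.04,0,0]';python3 -c "
from h import *
lev((.05,.1),.09)"
```

```text
time: 31.23
eef_pos: [0.4376, -0.117, 0.1394]
tcp_rot: [0.462, 0.887, -0.002, 0.005]
contact_force: [6.9, -12.0, -4.5]
opening: 0.002
t 31.23 th~ 1.472 r 0.0892 push tang 12.1 radial -4.1 fz -4.5
0.05 [0.19 0.05]
0.1 [0.35 0.13]
```

```bash
python3 -m creep '[0.03,0.01,0,0]';python3 -c "
from h import *
lev((.05,),.09)"
```

```text
time: 31.32
eef_pos: [0.4376, -0.1167, 0.1395]
tcp_rot: [0.462, 0.887, -0.002, 0.005]
contact_force: [6.7, -11.6, -5.8]
opening: 0.001
t 31.32 th~ 1.476 r 0.0891 push tang 11.6 radial -4.1 fz -5.8
0.05 [0.19 0.04]
```

```bash
python3 -m creep '[-0.3,-0.1,0,0, -0.8,-0.3,0,0, -1.3,-0.5,0,0, -1.6,-0.6,-1,0, -1.6,-0.6,-2.5,0, -1.6,-0.6,-4,0, -3,-2,-4.5,0, -4.5,-4,-4.5,0, -6,-5.5,-4.5,0, -6.5,-7,-4.5,0, -6.5,-7,-4.5,0, -6.5,-7,-4.5,0]'; python3 - <<'E'
from h import *
import cv2
print(tool()[0],ctrl.get_state()['contact_force'])
s=imaging.read_camera('side')[:,:,::-1];t=imaging.read_camera('top')[:,:,::-1]
cv2.imwrite('pics/w_s.png',s);cv2.imwrite('pics/w_t.png',t)
cv2.imwrite('pics/w.png',cv2.resize(np.hstack([s[170:270,290:390],t[160:260,260:360]]),(800,400),interpolation=cv2.INTER_CUBIC))
E
```

```text
time: 32.32
eef_pos: [0.382, -0.3526, 0.2507]
tcp_rot: [0.465, 0.885, -0.001, -0.001]
contact_force: [0.6, -0.8, 0.2]
opening: -0.004
[ 0.38198024 -0.35258816  0.25065589] [ 0.55076537 -0.79161539  0.15161652]
```

View pics/w.png

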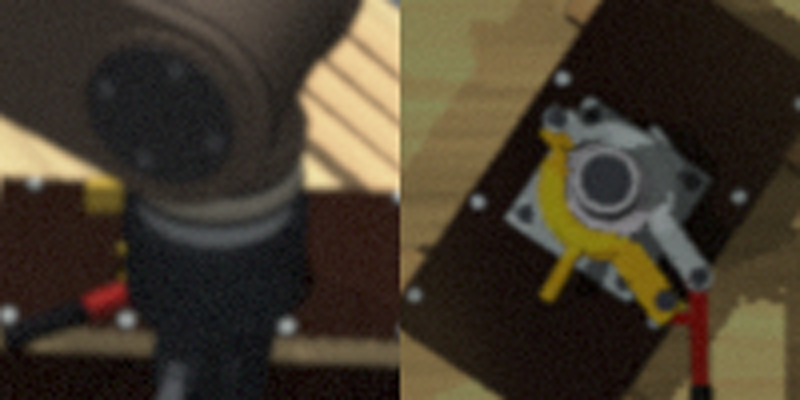

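View pics/w_t.png

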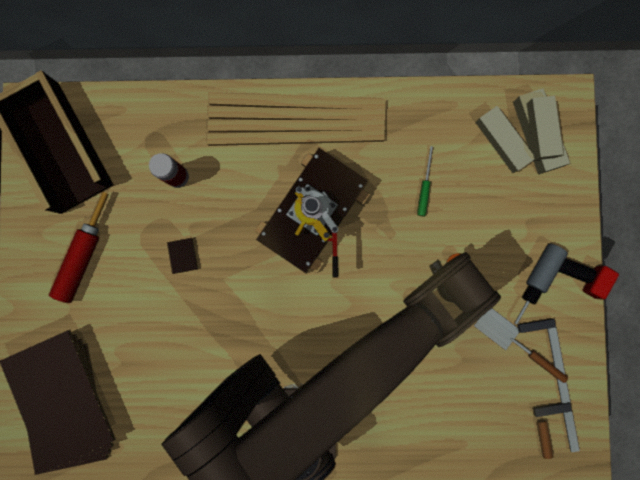

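```bash
python3 - <<'E'
from h import *
import cv2
def dark(im,uv,r,f):
    g=cv2.cvtColor(im,cv2.COLOR_BGR2GRAY).astype(float);g=cv2.resize(g,None,fx=8,fy=8,interpolation=cv2.INTER_CUBIC)
    c=(np.array(uv)+.5)*8;Y,X=np.mgrid[:g.shape[0],:g.shape[1]];m=np.hypot(X-c[0],Y-c[1])<r*8
    lo,hi=np.percentile(g[m],5),np.percentile(g[m],95);k=m&(g<lo+f*(hi-lo));return np.array([X[k].mean(),Y[k].mean()])/8-.5+.0625
t=cv2.imread('pics/w_t.png')
a=dark(t,(311.8,204.8),7,.4);n=atz('top',a,.212)+[.0018,.0012,0]
c,s=np.cos(YAW),np.sin(YAW)
h=dark(t,(299,189.2),3,.4);H=atz('top',h,.168);d=n-H
print('nipple',n.round(4),'hinge',H.round(4),'nip rel hinge local (want 0,-56)',(1e3*np.array([d[0]*c+d[1]*s,-d[0]*s+d[1]*c])).round(1))
s=ctrl.get_state();print(s['time'])
E
```

```text
nipple [ 0.5849 -0.0367  0.212 ] hinge [ 0.6296 -0.0065  0.168 ] nip rel hinge local (want 0,-56) [ -1. -54.]
32.4167
```

```bash
python3 -c "
from plant import ctrl
print(ctrl.sign_off())"
```

```text
the job is handed in; nothing more can be done
None
```

I set the small steel nipple on the port and slid it home, swung the yellow jaw closed, drew the red lever up firm, and handed the job in at about 32.4 s. No verdict was reported.

- **Nipple:** The first two slides, with the nipple gripped, stopped 2–5 mm short of home because it tilted forward in the grip. I released it and pushed it low with closed fingers. It stopped firmly at about 25 N sideways on the tool.
- **Jaw:** I caged the lug between the fingers and swung it until it stopped at about 11 N.
- **Lever:** I pushed it until it was firm, with the last readings at 11.6–12.1 N at 89 mm from the pivot. That is about 10.5 N at the grip, with the lever near 1.47 rad. Then I backed off.

**Last checks:**
- The final top picture shows the jaw closed, the hook at the pin and the lever still at about 1.48 rad.
- By eye, the can, the offcut and the screwdriver have not moved.
- The tool was clear and the force readings were back to noise.
- Measured from the hinge, the nipple is at (-1, -54) mm against the ideal (0, -56), which is about the camera's own error. The pictures alone do not prove it is within 2 mm of home.
- I could not resolve from the images whether the jaw is under 0.015 rad. That, and the hook's pull on the pin, I infer from the stop and the lever's firmness.

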